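Brake clamp round the frame bend

TASK

Lift the brake clamp shoe up and off its peg, slip it over the open end of the wheelchair frame tube, then push it round the bend and along the seat tube until it is fully home against the axle bracket. Ease it along without forcing it, leave it hanging there shoe downwards, and leave the other parts as they are.

Things in the scene. Friction and masses are not known exactly. Their poses are not given: they have to be found in the camera images.
- clamp_bore (a point): Brake clamp shoe, loose, hung by its bore on one rack peg: rusty steel block 60 mm long, 50 wide, 54 high, bore 31 mm right through its length, screw ears and black rubber shoe pad below (lowest 75 mm under the bore axis), 0.36 kg or so, hangs shoe down. Point: bore centre, half-way along; x along the bore, z up. Grip the flat sides (50 mm apart, facing +-y) from above. Either end may lead.
- rack: Fixed peg rack. Origin on the counter below the front face of its back plate (220 mm wide, 165 high); x along the pegs, away from the plate. Two pegs, 10 mm thick, at y = +60 and -60 mm, axis 150 mm up: straight for 81 mm, then turned up, tip 10 mm above the peg, ending 94 mm from the plate. The clamp comes off if raised more than 10 and less than 20 mm, then drawn along x past the tip.
- bend (a point): Fixed wheelchair side frame: a dark round tube, 25 mm thick, lying level, axis 130 mm above the counter. Point: centre of the tube's quarter-circle bend, at axis height, z up. Here the tube axis runs from its open end at x, y = (-60, -100) mm along +x to (0, -100), round the arc of radius 100 mm to (100, 0), then straight along +y (the seat tube) into a bench clamp at y = 224 mm, 190 mm tall.
- tube_end (a point): Open end of the frame tube, on its axis, where the clamp goes on; x points into the tube towards the bend. The bore has 6 mm of play on the tube; in the bend only about 1.5 mm is left and the middle of the block must run about 2 mm inside the tube's arc. Steered in a tight grip it soon binds; let go it hangs (bore axis 3 mm below the tube axis) and, pushed on its rear end face, finds its own way.
- guard (a point): Front corner of the side guard, a fixed flat black sheet 4 mm thick at tube axis height: its edge runs from this point along +y, parallel to the seat tube, 33 mm outside the tube axis. The clamp block passes it but no finger fits between them: from here on the block has to be pushed on its rear end face, above the tube. y along the seat tube, z up.
- bracket_face (a point): Axle bracket: fixed aluminium collar, 48 mm across, clamped on the seat tube somewhere from 125 to 165 mm along y from bend. Point: on the tube axis, in the front face that the clamp block's leading end must butt against; y along the seat tube away from the bend, z up. When home the bore centre lies 30 mm before it.
- clip: Bystander: nickel-plated hand rim clip, a U-shaped strip 48 mm wide, 65 high, 30 deep, hanging on the other peg. Origin 12 mm below that peg's axis.
- adjuster: Bystander: red plastic adjuster wheel, 70 mm across, 30 high, lying on the steel lid of the parts well. Origin: centre of its underside.
- tip_a: Bystander: tan rubber crutch tip, 48 mm across the foot, 60 high, standing on the lid. Origin: centre of its underside.
- tip_b: Bystander: the second tan rubber tip, like the first, standing on the lid. Origin: centre of its underside.
Not all that is in view belongs to the job. Leave any orange, purple or yellow look-alike of the part that bears clamp_bore alone.

How it is judged (in metres and radians):
On the way:
1. the clamp is threaded over the open end of the tube (x of clamp_bore in the frame of bend between -0.07 and 0.03 m and y of clamp_bore in the frame of bend between -0.11 and -0.085 m and z of clamp_bore in the frame of bend between -0.008 and 0.008 m), for 0.1 s.
At the end, for the whole second after the job is handed in: The clamp block sits on the seat tube with its leading end within 2.5 mm of the axle bracket's face, hangs shoe downwards (within 20 degrees), and is at rest (y of clamp_bore in the frame of bracket_face between -0.0325 and -0.027 m and distance between clamp_bore and bracket_face below 0.036 m and angle between clamp_bore's own z axis and vertical below 0.35 rad and linear speed of brake below 0.02 m/s); the robot touches nothing.
It fails at once if the clamp is forced or rammed on the tube or bracket (more than 60 N) (contact force between brake and frame above 60 N or contact force between brake and bracket above 60 N).
It fails at once if the hand rim clip is knocked off its peg (distance of clip from where it was at the start of the episode above 0.03 m).
It fails at once if the adjuster wheel or a rubber tip is disturbed (distance of any of adjuster, tip_a, tip_b from where it was at the start of the episode above 0.02 m).
It also fails if it takes over 58 s, if anything falls off the work surface, if the arm or the gripper's body presses on something with over 40 N, if the wrist force passes 120 N, or if a joint passes its speed limit or range.

ROBOT

A 6-joint arm with a two-finger parallel gripper is mounted at the origin on the work surface. World frame = base frame: x ahead of the robot, y to its left, z up, the work surface at z = 0. Lengths are in m, angles in degrees, forces in N, time in s.
With the tool pointing down it reaches from about 0.275 to 0.875 m from the base axis. Payload 12.5 kg.
Tool frame: the origin (TCP) lies midway between the tips of the shut fingers; the grasp point (between the pads) lies 19 mm behind it (ctrl.grip_point_offset is the distance from the TCP to the grasp point, in m); y points along the fingers, x is the direction in which the jaws open and shut, and the axes are right-handed (so a half turn about y gives the same grasp; the last joint's range is limited). The gripper opens to 85 mm and grips with 20 to 120 N. Pads are 22 mm wide; open, the fingers measure 114 mm over their backs; the gripper's body (76 mm by 85 mm) begins 54 mm behind the grasp point. The pads swing forward as they close: fully open they stand 13 mm farther back than shut.
Start: joints at [69.179, 20.094, 94.641, -0, 65.266, -4.847], TCP at [0.151, 0.529, 0.231] pointing down, gripper open.
Joint ranges: [-157.81, 157.81], [-45, 120.19], [0.68, 151.7], [-89.99, 269.99], [4.06, 180], [-164.3, 164.3]. Speed limits (degrees/s): [127.2, 127.2, 159.86, 180, 180, 180].

INTERFACE

Orientations are given as [roll, pitch, yaw] about the fixed x, y, z axes, in that order (R = Rz(yaw) Ry(pitch) Rx(roll)).
In Python, from plant import ctrl gives the robot as it stands.
- The arm moves only by the shell command python3 -m creep 'ROWS' [OPENING] [FORCE]. ROWS is JSON, a list that holds one entry, the list of rows, each a list of 6 numbers: the shift along the tool's x, y, z scaled (see below), then the turn, a rotation vector about the tool's x, y, z scaled (see below). In form: [[[x, y, z, wx, wy, wz], ...]]. A call has 1 to 5 rows; each row shifts and turns the pose as measured when the row begins, along the tool's axes as they then stand; what a row does not reach is not made up. The controller multiplies each number of a shift by 250 mm and each number of a turn by 180 degrees. A row lasts 1/12 s, in which the tool goes at most 41.7 mm and 7.16 degrees, less where a joint would pass 70% of its speed; a pose out of reach is approached as far as the arm can. A call with a number of a shift or a turn outside -1 to 1 is refused whole. A call with a gripper value outside its range is refused whole. OPENING is the opening, from -1 (shut) to 1 (fully open), set as the call begins (- or left out, the last holds). The fingers move at their own pace and stop on an object; FORCE is the grip in N (left out, the last holds). Time passes only in rows, so rows that do not move let the fingers close. It gives the time, the measured TCP pose, the force and the opening at its end, in the units of the state.
- ctrl.observe(): the state, without advancing time (a new reading comes with each control period).
- ctrl.capture(name): name is "scene" or "side" or "wrist"; returns a dict with "frame" (480x640x3 uint8, red, green, blue), "mtx" (3x3 intrinsics, pixels), "extrinsics" (4x4, takes a point from world to camera coordinates). Camera axes: x right, y down, z forward; pixel columns grow to the right and rows downward; lengths in m; the calibration is good to about 2 mm. The wrist camera is an equidistant fisheye: a pixel r from the principal point sees the ray r / f radians off the axis. A picture is of the moment at which its call begins. There is no depth.
- ctrl.close_job(): hands the job in, once; it reports no verdict.
The state is a dict: "time_s": time; "q": joint angles; "dq": joint speeds; "joint_efforts": joint torques, N m; "eef_pos": TCP position; "tool_rot": TCP orientation; "ft_force": force on the tool from outside, world axes, zero at the start; "wrist_torque": the same for the moment, N m; "width": opening from 0.0 (shut) to 1.0 (fully open).
Only numpy, scipy, OpenCV 4.12 (cv2) and the standard library are available. Lean on these libraries where they do the work, as an engineer would, in place of code of your own. Each camera call takes 0.05 s, during which the arm holds its last target.

## Working session

There is one attempt and no reset: what is moved stays moved. The work goes in short steps, Python scripts to look and compute and a shell command to move; the robot and the scene stay as the last step left them, time stands still between calls to the robot, and variables do not carry over. Pictures are saved under pics/ and viewed, and the job is handed in when it is done.

```bash
ls; mkdir -p pics; python3 - <<'E'
from plant import ctrl
import cv2,numpy as np
print(ctrl.observe())
for n in ["scene","side","wrist"]:
    c=ctrl.capture(n); cv2.imwrite(f"pics/{n}0.png",c["frame"][:,:,::-1]); print(n,np.round(c["mtx"],2).tolist(),np.round(c["extrinsics"],4).tolist())
    np.savez(f"{n}0.npz",**c)
E
```

```text
pics
{'time_s': 0.0, 'q': array([ 6.91789994e+01,  2.01248694e+01,  9.46770199e+01, -4.57141511e-04,
        6.52669107e+01, -4.84836814e+00]), 'dq': array([ 0.04494466,  0.02196521, -0.0498518 ,  0.01033923, -0.01458659,
       -0.05689761]), 'joint_efforts': array([-2.14866159e-03, -5.06073833e+01, -2.91405648e+01, -1.56331171e-04,
        4.46631544e-03, -1.08446372e-05]), 'eef_pos': array([0.15121531, 0.52845286, 0.23075288]), 'tool_rot': array([-8.99945986e+01,  6.85888719e-02,  7.40275623e+01]), 'ft_force': array([0.30886351, 0.16977698, 0.14117792]), 'wrist_torque': array([0.00698032, 0.03787476, 0.02243451]), 'width': 1.0025723043074564}
scene [[439.64, 0.0, 317.91], [0.0, 439.64, 239.43], [0.0, 0.0, 1.0]] [[0.6797, 0.7335, -0.0009, -0.3167], [0.4846, -0.45, -0.7501, -0.1723], [-0.5506, 0.5094, -0.6614, 1.2027], [0.0, 0.0, 0.0, 1.0]]
side [[552.23, 0.0, 307.25], [0.0, 552.23, 237.36], [0.0, 0.0, 1.0]] [[0.8473, -0.5309, -0.0157, -0.4398], [-0.3332, -0.5082, -0.7942, 0.2562], [0.4136, 0.6781, -0.6075, 0.894], [0.0, 0.0, 0.0, 1.0]]
wrist [[371.65, 0.0, 312.86], [0.0, 371.65, 239.02], [0.0, 0.0, 1.0]] [[0.2744, 0.9616, -0.0004, -0.5511], [0.9103, -0.2596, 0.3224, -0.043], [0.3099, -0.0888, -0.9466, 0.3803], [0.0, 0.0, 0.0, 1.0]]
```

View pics/scene0.png

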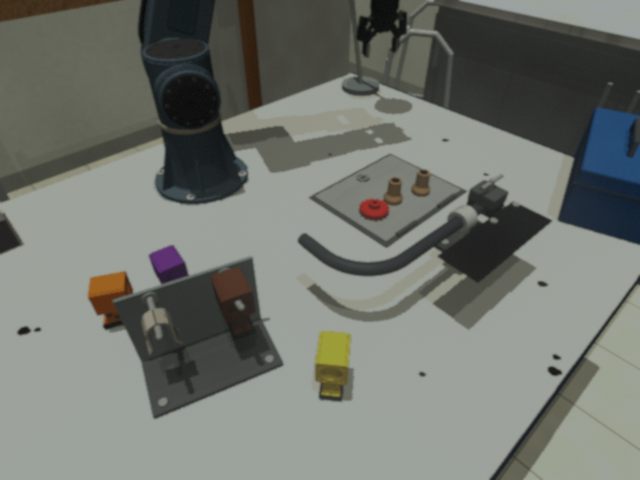

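View pics/side0.png

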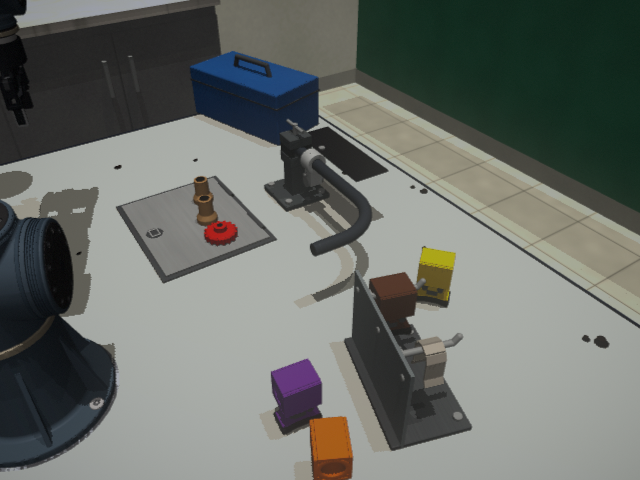

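View pics/wrist0.png

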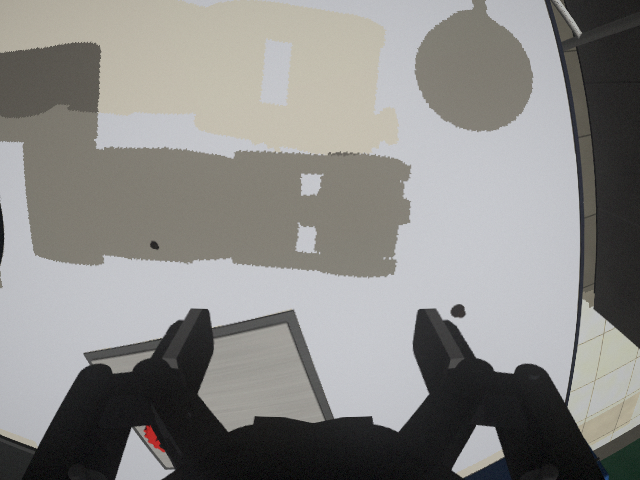

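The rack stands in the lower left (scene), with the brown clamp at about (235,300) and the clip at (157,325). The tube's open end is at (302,240) and the collar at (462,222). I'll enlarge these areas.

```bash
cat > h.py <<'E'
import numpy as np,cv2
from scipy.optimize import least_squares
def crop(src,out,x0,y0,w,h,s):
    im=cv2.imread(src)[y0:y0+h,x0:x0+w]; im=cv2.resize(im,None,fx=s,fy=s,interpolation=cv2.INTER_CUBIC)
    im=cv2.convertScaleAbs(im,alpha=1.4,beta=15)
    for k in range(0,w,10):
        cv2.line(im,(k*s,0),(k*s,6 if k%50 else 14),(0,0,255),1)
        if (x0+k)%20==0: cv2.putText(im,str(x0+k),(k*s,24),0,.38,(0,0,255),1)
    for k in range(0,h,10):
        cv2.line(im,(0,k*s),(6,k*s),(0,0,255),1)
        if (y0+k)%20==0: cv2.putText(im,str(y0+k),(8,k*s+4),0,.38,(0,0,255),1)
    cv2.imwrite(out,im)
def proj(c,P):
    P=np.atleast_2d(P); E=c["extrinsics"]; q=P@E[:3,:3].T+E[:3,3]
    p=q@c["mtx"].T; return p[:,:2]/p[:,2:]
def tri(cs,uvs):
    # cs cams, uvs pixels of the same point
    f=lambda X: np.concatenate([(proj(c,X)[0]-uv) for c,uv in zip(cs,uvs)])
    r=least_squares(f,[.4,0,.1]); return r.x,np.abs(r.fun).max()
def onz(c,uv,z):
    E=c["extrinsics"];R=E[:3,:3];C=-R.T@E[:3,3]
    d=R.T@np.linalg.inv(c["mtx"])@np.array([uv[0],uv[1],1.]); return C+d*(z-C[2])/d[2]
def load(n): return dict(np.load(n+".npz"))
E
python3 - <<'E'
from h import *
crop("pics/scene0.png","pics/c1.png",80,220,200,190,4)
crop("pics/scene0.png","pics/c2.png",290,160,260,140,3)
crop("pics/side0.png","pics/c3.png",330,240,160,200,3)
crop("pics/side0.png","pics/c4.png",240,110,150,150,4)
E
```

```text
(no output)
```

View pics/c1.png

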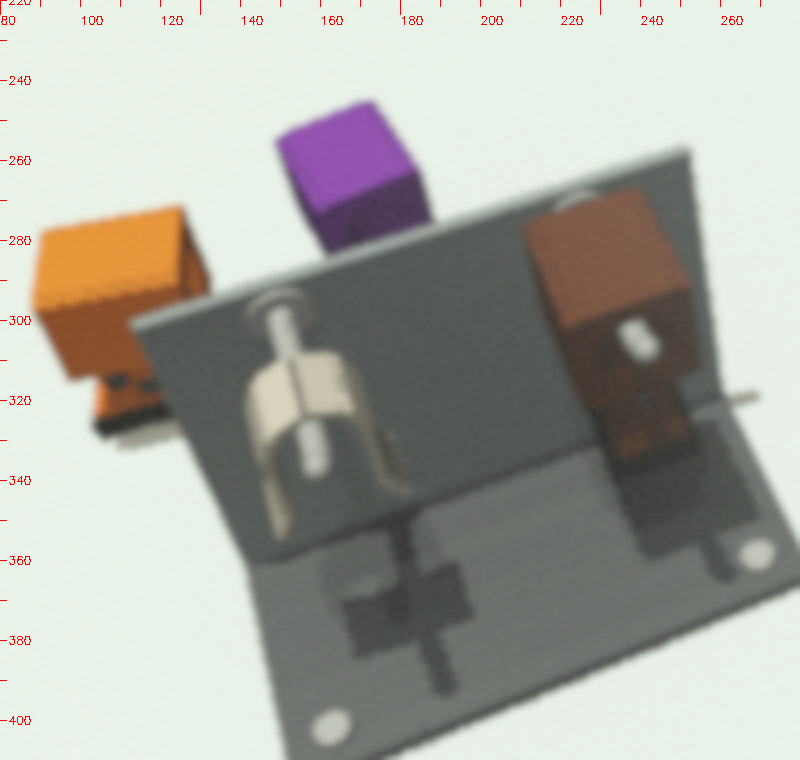

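View pics/c2.png

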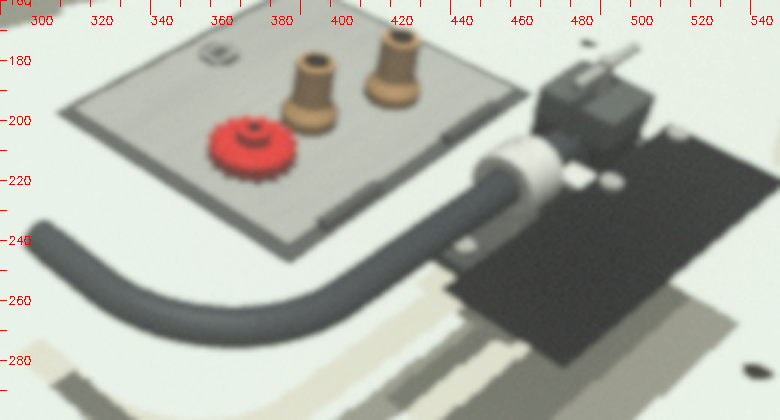

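View pics/c3.png

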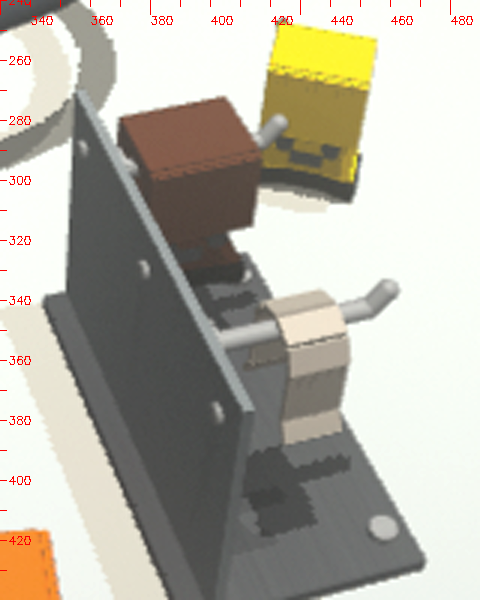

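View pics/c4.png

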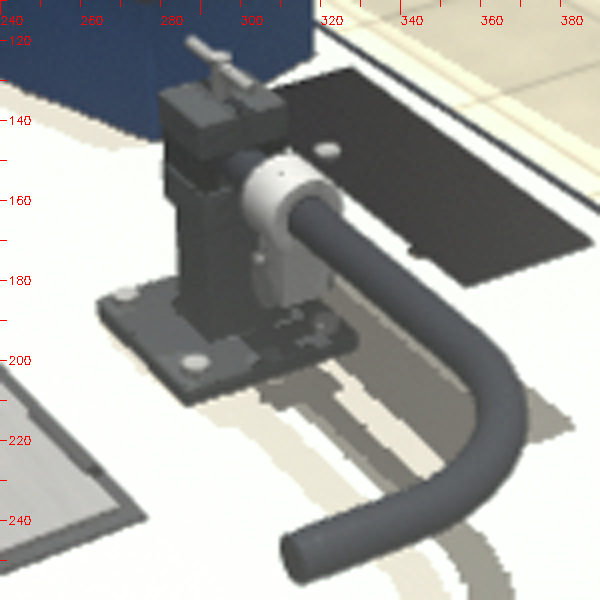

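```bash
cat > fit.py <<'E'
from h import *
S=load("scene0");D=load("side0")
if __name__=="__main__":
    # clamp top corners: back-left(end near plate, clip side ... ) named by scene
    sc=[(211.25,277),(240.75,267),(252.5,292.5),(220.75,302)]
    sd=[(380.7,300),(369.3,280),(404,272.3),(416.7,290)]
    # scene order: back-left, back-right, front-right, front-left ; side likewise
    for k in range(4):
        for sh in [0,1,3]:
            X,e=tri([S,D],[sc[k],sd[(k+sh)%4]]); print(k,sh,np.round(X,4),round(e,2))
    for a,b in [((123,None),None)]: pass
E
python3 fit.py
```

```text
0 0 [ 0.4922 -0.2545  0.1612] 0.22
0 1 [ 0.492  -0.2418  0.1748] 9.76
0 3 [ 0.5289 -0.2781  0.1927] 6.62
1 0 [ 0.5057 -0.2079  0.1607] 0.68
1 1 [ 0.5409 -0.2347  0.1913] 7.06
1 3 [ 0.5059 -0.2208  0.1466] 10.71
2 0 [ 0.5623 -0.2253  0.1609] 0.15
2 1 [ 0.5642 -0.238   0.1505] 9.34
2 3 [ 0.5273 -0.1961  0.1266] 6.91
3 0 [ 0.5482 -0.272   0.1652] 0.72
3 1 [ 0.5117 -0.2466  0.1304] 7.52
3 3 [ 0.5463 -0.2597  0.1752] 10.19
```

```bash
cat > tube.py <<'E'
from h import *
S=load("scene0");D=load("side0")
def axis(n=60,y1=.10):
    s1=np.linspace(-.06,0,15); a=np.linspace(0,np.pi/2,30); s3=np.linspace(0,y1,20)
    P=np.r_[np.c_[s1,0*s1-.1],np.c_[.1*np.sin(a),-.1*np.cos(a)],np.c_[0*s3+.1,s3]]
    T=np.r_[np.c_[s1*0+1,0*s1],np.c_[np.cos(a),np.sin(a)],np.c_[0*s3,0*s3+1]]
    z=np.zeros((len(P),1)); return np.hstack([P,z]),np.hstack([T,z])
def edges(c,p,y1=.1):
    x,y,yaw,z=p; R=np.array([[np.cos(yaw),-np.sin(yaw),0],[np.sin(yaw),np.cos(yaw),0],[0,0,1]])
    P,T=axis(y1=y1); P=P@R.T+[x,y,z];T=T@R.T
    E=c["extrinsics"];C=-E[:3,:3].T@E[:3,3]
    n=np.cross(T,P-C); n/=np.linalg.norm(n,axis=1)[:,None]
    return proj(c,P+.0125*n),proj(c,P-.0125*n),P
def dist(c):
    g=cv2.cvtColor(c["frame"],cv2.COLOR_RGB2GRAY); g=cv2.GaussianBlur(g,(0,0),1.0)
    return g
def res(p,cs,s=6):
    # signed subpixel: find strongest gradient along normal within +-s px
    out=[]
    for c,g in cs:
        for A in edges(c,p,.07)[:2]:
            t=np.gradient(A,axis=0); t/=np.linalg.norm(t,axis=1)[:,None]; n=np.c_[-t[:,1],t[:,0]]
            k=np.arange(-s,s+.01,.25)
            xs=A[:,None]+k[None,:,None]*n[:,None]
            v=cv2.remap(g.astype(np.float32),xs[...,0].astype(np.float32),xs[...,1].astype(np.float32),1)
            d=np.abs(np.gradient(v,axis=1)); i=d.argmax(1); o=k[i].copy(); o[d.max(1)<1]=0; out.append(o)
    return np.concatenate(out)
if __name__=="__main__":
    cs=[(S,dist(S)),(D,dist(D))]
    # initial from pixels
    e,_=tri([S,D],[(303,239),(315,249)]); print("end",e)
    a=onz(S,(330,262),.13); 
    b1=onz(S,(420,248),.13); b2=onz(S,(455,225),.13); print(b1,b2)
    v=b2-b1; yaw=np.arctan2(v[1],v[0])-np.pi/2
    R=np.array([[np.cos(yaw),-np.sin(yaw)],[np.sin(yaw),np.cos(yaw)]])
    o=e[:2]-R@[-.06,-.1]; print(o,np.degrees(yaw))
    for cc,nm in [(cs,"both"),(cs[:1],"scene"),(cs[1:],"side")]:
        p=np.r_[o,yaw,.13]
        for s in (14,10,6,4,4,3,3):
            # gauss-newton w/ fixed correspondences
            r=res(p,cc,s)
            free=[0,1,2,3] if nm=="both" else [0,1,2]
            J=np.zeros((len(r),4))
            A0=[edges(c,p,.07)[:2] for c,_ in cc]
            for j in free:
                q=p.copy(); q[j]+=1e-4
                A1=[edges(c,q,.07)[:2] for c,_ in cc]
                col=[]
                for u,w in zip(A0,A1):
                    for A,B in zip(u,w):
                        t=np.gradient(A,axis=0); t/=np.linalg.norm(t,axis=1)[:,None]; n=np.c_[-t[:,1],t[:,0]]
                        col.append(((B-A)*n).sum(1)/1e-4)
                J[:,j]=np.concatenate(col)
            w=1/(1+(r/1.5)**2); J=J[:,free]
            dp=np.linalg.lstsq(J*w[:,None],r*w,rcond=None)[0]; p[free]+=dp
        r=res(p,cc,3); print(nm,np.round(p,4),"yaw",round(np.degrees(p[2]),2),"med|r|",np.median(np.abs(r)))
        if nm=="both":
            best=p; np.save("bend.npy",p)
    for c,n in ((S,"scene"),(D,"side")):
        im=cv2.imread(f"pics/{n}0.png")
        for A in edges(c,best)[:2]:
            cv2.polylines(im,[np.round(A*8).astype(int)],False,(0,255,0),1,shift=3)
        cv2.imwrite(f"pics/t_{n}.png",im)
    crop("pics/t_scene.png","pics/t1.png",290,160,200,140,4); crop("pics/t_side.png","pics/t2.png",260,130,140,140,4)
E
python3 tube.py
```

```text
end [ 0.49633244 -0.06568016  0.13093753]
[0.65719767 0.07376269 0.13      ] [0.66271234 0.17537837 0.13      ]
[0.56166329 0.03092149] -3.10638718674287
both [ 0.5554  0.0333 -0.0334  0.1306] yaw -1.91 med|r| 0.25
scene [ 0.555   0.0339 -0.0358  0.13  ] yaw -2.05 med|r| 0.5
side [ 0.5558  0.0336 -0.0374  0.13  ] yaw -2.14 med|r| 0.25
```

View pics/t1.png

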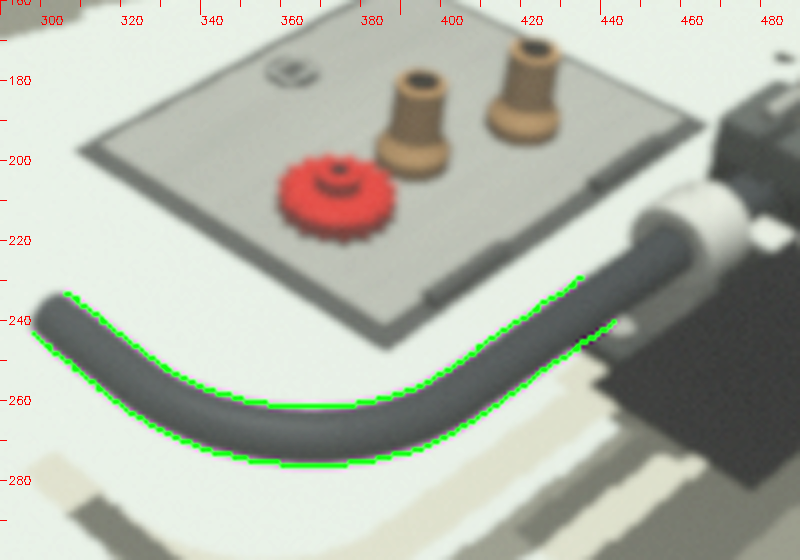

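View pics/t2.png

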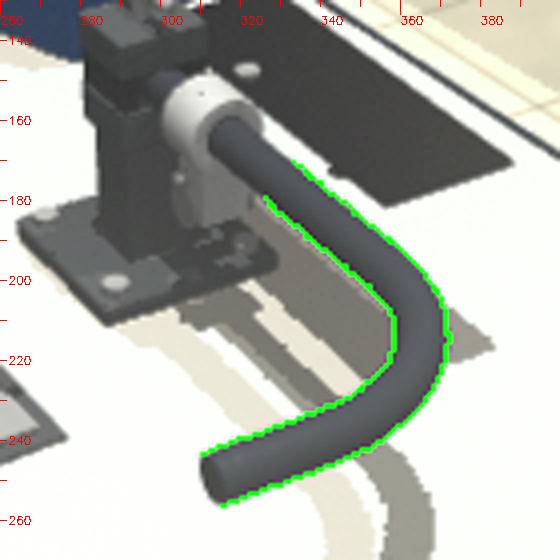

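```bash
python3 - <<'E'
from h import *
S=load("scene0");D=load("side0")
p=np.load("bend.npy"); c,s=np.cos(p[2]),np.sin(p[2]); R=np.array([[c,-s,0],[s,c,0],[0,0,1]]); o=np.r_[p[:2],.1305]
tob=lambda X: R.T@(X-o)
X,e=tri([S,D],[(438.3,255.7),(356.7,181.7)]); print("guard",X,e,tob(X))
X,e=tri([S,D],[(478.3,282),(388,170.7)]); print("guard outer",X,e,tob(X))
a=np.linspace(0,2*np.pi,60)
for cam,n,w in ((S,"scene",(420,180,90,80,8)),(D,"side",(285,130,60,60,10))):
    im=cv2.imread(f"pics/{n}0.png"); x0,y0,ww,hh,sc=w
    im=cv2.resize(im[y0:y0+hh,x0:x0+ww],None,fx=sc,fy=sc,interpolation=cv2.INTER_CUBIC)
    for d,col in ((.125,(255,0,0)),(.135,(0,255,0)),(.145,(0,0,255)),(.155,(0,255,255))):
        P=np.c_[.1+.024*np.cos(a),0*a+d,.024*np.sin(a)]@R.T+o
        q=(proj(cam,P)+.5-[x0,y0])*sc-.5
        cv2.polylines(im,[np.round(q*8).astype(int)],True,col,1,shift=3)
    cv2.imwrite(f"pics/b_{n}.png",im)
E
```

```text
guard [0.69229303 0.07933442 0.13006628] 0.7642888171426705 [ 0.13527714  0.05062055 -0.00043372]
guard outer [0.77441053 0.07703428 0.12969995] 0.2553920896172883 [ 0.21742565  0.05106472 -0.00080005]
```

View pics/b_scene.png

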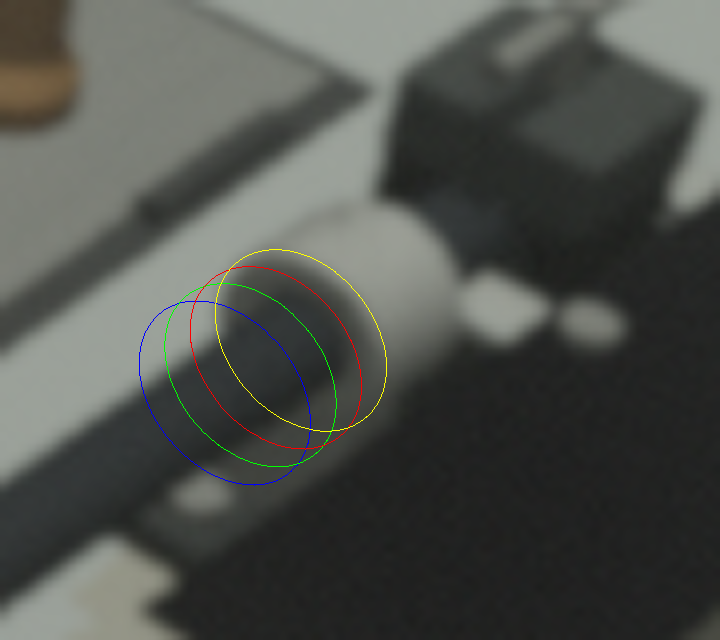

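View pics/b_side.png

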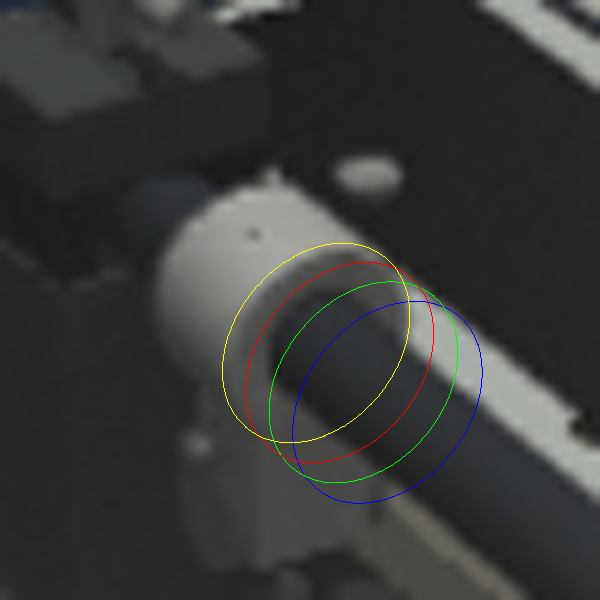

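```bash
python3 - <<'E'
from h import *
S=load("scene0");D=load("side0")
for n,a,b in [("tipclamp",(241.5,307),(424,281)),("tipclip",(158.5,336.5),(460.3,337)),("rodstart clip",(149,297),None),]:
    if b: print(n,*tri([S,D],[a,b]))
# top front plate corners at z=.165
P=[onz(S,(113.5,302),.165),onz(S,(252.5,259),.165)]
Q=[onz(D,(413.5,377),.165),onz(D,(356.5,271),.165)]
print(P,Q, np.linalg.norm(P[0]-P[1]))
for A in (P,Q):
    v=A[1]-A[0]; print(np.degrees(np.arctan2(-v[0],v[1])))
# block edges overlay for clamp
th=np.radians(-17)
R=np.array([[np.cos(th),-np.sin(th),0],[np.sin(th),np.cos(th),0],[0,0,1]])
def box(cx,cy,zt,h=.054): return np.array([[sx*.03,sy*.025,zt-h*k] for k in (0,1) for sx,sy in ((-1,-1),(1,-1),(1,1),(-1,1))])@R.T+[cx,cy,0]
for cam,n,w in ((S,"scene",(190,240,100,110,6)),(D,"side",(345,240,100,110,6))):
    im=cv2.imread(f"pics/{n}0.png"); x0,y0,ww,hh,sc=w
    im=cv2.convertScaleAbs(cv2.resize(im[y0:y0+hh,x0:x0+ww],None,fx=sc,fy=sc,interpolation=cv2.INTER_CUBIC),alpha=1.6,beta=10)
    for zt,col in ((.1625,(0,255,0)),(.1665,(0,0,255))):
        q=((proj(cam,box(.527,-.240,zt))+.5-[x0,y0])*sc-.5)
        for i,j in [(0,1),(1,2),(2,3),(3,0),(4,5),(5,6),(6,7),(7,4),(0,4),(1,5),(2,6),(3,7)]:
            cv2.line(im,tuple(q[i].astype(int)),tuple(q[j].astype(int)),col,1)
    cv2.imwrite(f"pics/k_{n}.png",im)
E
```

```text
tipclamp [ 0.57532491 -0.25594065  0.16092179] 0.8010013001417633
tipclip [ 0.53972986 -0.37101968  0.16033571] 0.8165724907354956
[array([ 0.44055941, -0.38987215,  0.165     ]), array([ 0.50658682, -0.18376368,  0.165     ])] [array([ 0.43704339, -0.39256378,  0.165     ]), array([ 0.49824373, -0.18506696,  0.165     ])] 0.21642625090216167
-17.763002496863106
-16.433208445946175
```

View pics/k_scene.png

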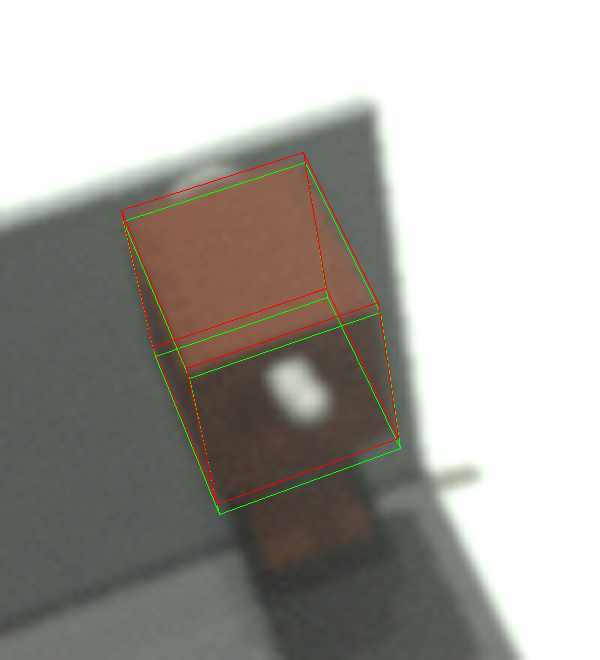

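View pics/k_side.png

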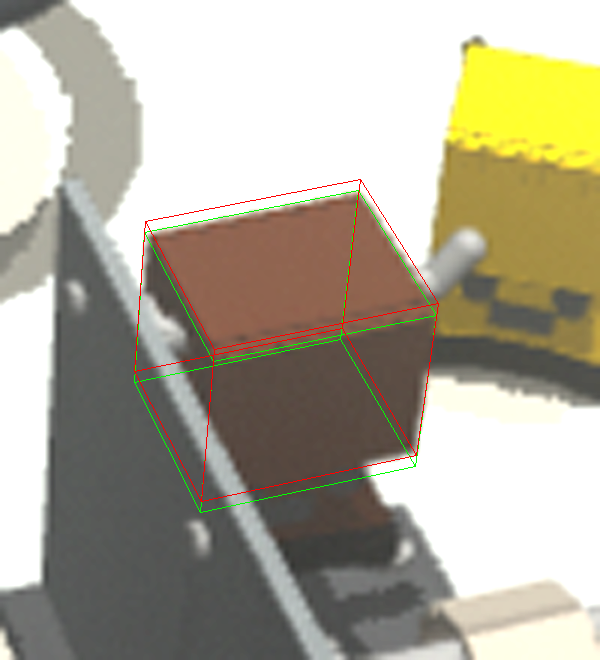

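```bash
cat > go.py <<'E'
import sys,numpy as np
from plant import ctrl
from scipy.spatial.transform import Rotation as Ro
def plan(x,y,z,yaw,n=None):
    o=ctrl.observe(); Rt=Ro.from_euler('xyz',o["tool_rot"],degrees=True)
    Rg=Ro.from_euler('xyz',[-90,0,yaw],degrees=True)
    d=Rt.inv().apply(np.array([x,y,z])-o["eef_pos"]); w=(Rt.inv()*Rg).as_rotvec(degrees=True)
    k=n or max(1,int(np.ceil(max(np.linalg.norm(d)/.038,np.linalg.norm(w)/6.5))))
    print("t",round(o["time_s"],2),"pos",np.round(o["eef_pos"],4),"rot",np.round(o["tool_rot"],2),"F",np.round(o["ft_force"],1),"w",round(o["width"],3),"q",np.round(o["q"],0))
    print("dmm",np.round(d*1e3,1),"wdeg",np.round(w,2),"rows",k,"each",np.round(d/.25/k,4),np.round(w/180/k,4))
if __name__=="__main__": plan(*map(float,sys.argv[1:5]),*( [int(sys.argv[5])] if len(sys.argv)>5 else []))
E
python3 go.py .527 -.240 .25 73
```

```text
t 0.15 pos [0.1512 0.5285 0.2309] rot [-9.000e+01  5.000e-02  7.403e+01] F [-0.5  0.5  0.1] w 0.997 q [69. 20. 95. -0. 65. -5.]
dmm [-635.5  -18.6 -572.7] wdeg [-0.    1.03 -0.05] rows 23 each [-0.1105 -0.0032 -0.0996] [-0.      0.0002 -0.    ]
```

```bash
python3 -m creep '[[[-0.11,-0.005,-0.1,0,0,0],[-0.11,-0.005,-0.1,0,0,0],[-0.11,-0.005,-0.1,0,0,0],[-0.11,-0.005,-0.1,0,0,0],[-0.11,-0.005,-0.1,0,0,0]]]' 1 60; python3 go.py .527 -.240 .25 73
```

```text
time_s: 0.57
eef_pos: [0.2332, 0.3598, 0.2352]
tool_rot: [-89.9, 0.1, 74.5]
ft_force: [1.2, 0.6, -0.7]
width: 0.996
t 0.57 pos [0.2332 0.3598 0.2352] rot [-89.93   0.11  74.46] F [ 1.2  0.6 -0.7] w 0.996 q [ 51.   7. 111.   0.  62. -24.]
dmm [-499.2  -14.4 -443.8] wdeg [-0.07  1.46 -0.12] rows 18 each [-0.1109 -0.0032 -0.0986] [-0.      0.0005 -0.    ]
```

```bash
for i in 1; do python3 -m creep '[[[-0.11,-0.005,-0.1,0,0,0],[-0.11,-0.005,-0.1,0,0,0],[-0.11,-0.005,-0.1,0,0,0],[-0.11,-0.005,-0.1,0,0,0],[-0.11,-0.005,-0.1,0,0,0]]]'; done
python3 -m creep '[[[-0.11,-0.003,-0.1,0,0,0],[-0.11,-0.003,-0.1,0,0,0],[-0.11,-0.003,-0.1,0,0,0],[-0.11,-0.003,-0.1,0,0,0],[-0.11,-0.003,-0.1,0,0,0]]]'; python3 go.py .527 -.240 .25 73
```

```text
time_s: 0.98
eef_pos: [0.3179, 0.1853, 0.2416]
tool_rot: [-90.0, 0.1, 74.6]
ft_force: [0.6, 1.1, 0.2]
width: 0.998
time_s: 1.4
eef_pos: [0.4034, 0.0101, 0.2465]
tool_rot: [-90.1, 0.0, 74.6]
ft_force: [0.8, 0.8, 0.2]
width: 1.001
t 1.4 pos [0.4034 0.0101 0.2465] rot [-9.007e+01  5.000e-02  7.461e+01] F [0.8 0.8 0.2] w 1.001 q [ -5.   3. 113.  -0.  63. -80.]
dmm [-208.3   -3.2 -185.5] wdeg [ 0.07  1.61 -0.05] rows 8 each [-0.1041 -0.0016 -0.0928] [ 0.      0.0011 -0.    ]
```

```bash
python3 -m creep '[[[-0.11,-0.002,-0.1,0,0.002,0],[-0.11,-0.002,-0.1,0,0.002,0],[-0.11,-0.002,-0.1,0,0.002,0],[-0.11,-0.002,-0.1,0,0.002,0],[-0.11,-0.002,-0.1,0,0.002,0]]]'; python3 -m creep '[[[-0.11,-0.002,-0.1,0,0,0],[-0.1,-0.002,-0.09,0,0,0],[0,0,0,0,0,0]]]'; python3 go.py .527 -.240 .25 73
```

```text
time_s: 1.82
eef_pos: [0.4869, -0.1672, 0.2492]
tool_rot: [-90.1, 0.0, 72.6]
ft_force: [-0.0, 1.8, 0.1]
width: 1.002
time_s: 2.07
eef_pos: [0.5185, -0.2405, 0.2491]
tool_rot: [-90.1, 0.1, 72.4]
ft_force: [-0.3, -0.4, -0.4]
width: 1.0
t 2.07 pos [ 0.5185 -0.2405  0.2491] rot [-9.008e+01  7.000e-02  7.237e+01] F [-0.3 -0.4 -0.4] w 1.0 q [ -30.   21.   90.   -0.   68. -102.]
dmm [ 3.  -0.9 -8. ] wdeg [ 0.08 -0.63 -0.07] rows 1 each [ 0.012  -0.0037 -0.0318] [ 0.0005 -0.0035 -0.0004]
```

Fine adjustment, then a wrist picture to check the alignment.

```bash
python3 -m creep '[[[0.012,0,-0.032,0,-0.003,0],[0,0,0,0,0,0]]]'; python3 go.py .527 -.240 .124 73; python3 - <<'E'
from plant import ctrl
import cv2
c=ctrl.capture("wrist"); cv2.imwrite("pics/w1.png",c["frame"][:,:,::-1])
E
```

```text
time_s: 2.23
eef_pos: [0.5271, -0.242, 0.2479]
tool_rot: [-90.0, 0.0, 72.8]
ft_force: [-0.1, -0.0, -0.5]
width: 1.003
t 2.23 pos [ 0.5271 -0.242   0.2479] rot [-8.999e+01  5.000e-02  7.275e+01] F [-0.1 -0.  -0.5] w 1.003 q [ -29.   22.   89.   -0.   69. -102.]
dmm [  2.  123.9   0.6] wdeg [-0.01 -0.25 -0.05] rows 4 each [0.002  0.1239 0.0006] [-0.     -0.0003 -0.0001]
```

View pics/w1.png

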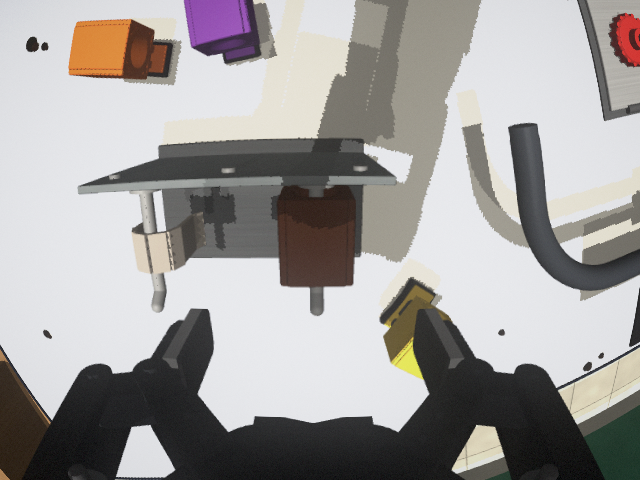

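```bash
python3 - <<'E'
from h import *
S=load("scene0");D=load("side0")
crop("pics/scene0.png","pics/y1.png",300,320,70,90,7);crop("pics/side0.png","pics/y2.png",400,240,70,70,8)
E
```

```text
(no output)
```

View pics/y1.png

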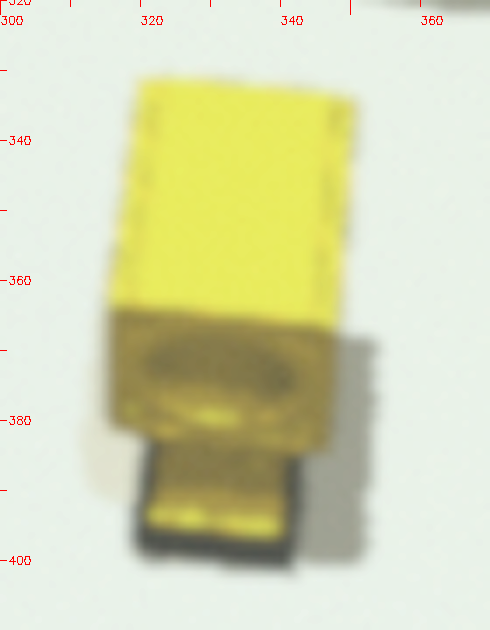

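View pics/y2.png

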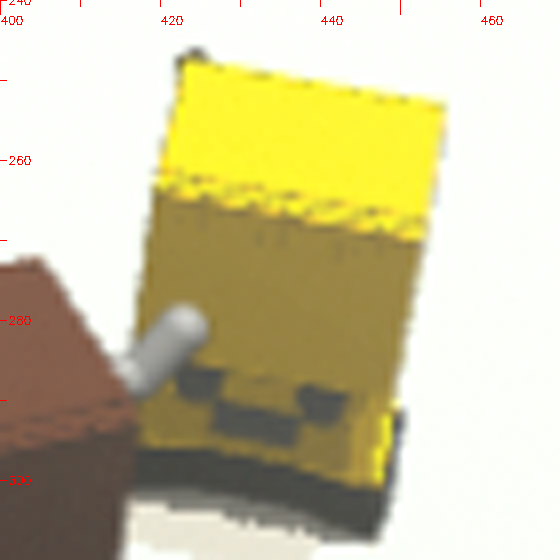

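```bash
python3 - <<'E'
from h import *
S=load("scene0");D=load("side0")
for a,b in [((319.5,331.5),(420,263.5)),((350,334),(423,247.5)),((348,366.5),(454.5,253)),((316,363.5),(452.5,270))]:
    print(tri([S,D],[a,b]))
E
```

```text
(array([ 0.6522101 , -0.16957508,  0.09953214]), np.float64(0.38970364117471945))
(array([ 0.68789015, -0.13744092,  0.09908572]), np.float64(0.3251582618386806))
(array([ 0.7258051 , -0.1806803 ,  0.09822428]), np.float64(0.2257133574554473))
(array([ 0.69003093, -0.21209762,  0.09757095]), np.float64(0.5951644560802833))
```

```bash
python3 -m creep '[[[0.004,0.12,0,0,-0.001,0],[0.004,0.12,0,0,0,0],[0,0.12,0,0,0,0],[0,0.09,0,0,0,0],[0,0.03,0,0,0,0]]]'; python3 go.py .527 -.240 .124 73
```

```text
time_s: 2.7
eef_pos: [0.5264, -0.2377, 0.1269]
tool_rot: [-90.3, 0.1, 73.0]
ft_force: [0.2, -0.3, -0.5]
width: 1.007
t 2.7 pos [ 0.5264 -0.2377  0.1269] rot [-90.27   0.11  73.02] F [ 0.2 -0.3 -0.5] w 1.007 q [ -29.   30.   96.   -0.   54. -102.]
dmm [-2.   3.  -1.2] wdeg [ 0.27  0.02 -0.11] rows 1 each [-0.0082  0.0118 -0.0048] [ 0.0015  0.0001 -0.0006]
```

```bash
python3 -m creep '[[[-0.008,0.012,-0.004,0,0,0],[0,0,0,0,0,0]]]'; python3 -m creep '[[[0,0,0,0,0,0],[0,0,0,0,0,0],[0,0,0,0,0,0],[0,0,0,0,0,0],[0,0,0,0,0,0]]]' -1 60;python3 -m creep '[[[0,0,0,0,0,0],[0,0,0,0,0,0],[0,0,0,0,0,0]]]' -1 60; python3 go.py .527 -.240 .139 73
python3 - <<'E'
from plant import ctrl
import cv2
from h import *
for n in ("scene","side"):
    c=ctrl.capture(n); cv2.imwrite(f"pics/{n}1.png",c["frame"][:,:,::-1])
crop("pics/scene1.png","pics/s1.png",180,230,110,110,5)
crop("pics/side1.png","pics/s2.png",340,220,110,110,5)
cv2.imwrite("pics/s12.png",np.hstack([cv2.imread("pics/s1.png"),cv2.imread("pics/s2.png")])[:, :])
im=cv2.imread("pics/s12.png"); cv2.imwrite("pics/s12.png",cv2.resize(im,(800,400)))
E
```

```text
time_s: 2.87
eef_pos: [0.5257, -0.2388, 0.1229]
tool_rot: [-90.1, 0.1, 73.1]
ft_force: [-0.6, -0.7, 0.4]
width: 0.997
time_s: 3.28
eef_pos: [0.5274, -0.2397, 0.128]
tool_rot: [-90.5, 0.2, 73.1]
ft_force: [-0.3, 0.5, -4.0]
width: 0.578
time_s: 3.53
eef_pos: [0.5272, -0.2395, 0.1281]
tool_rot: [-90.4, 0.1, 73.1]
ft_force: [0.3, 0.6, -3.2]
width: 0.579
t 3.53 pos [ 0.5272 -0.2395  0.1281] rot [-90.44   0.15  73.06] F [ 0.3  0.6 -3.2] w 0.579 q [ -29.   30.   96.   -0.   54. -102.]
dmm [ -0.6 -10.9  -0.1] wdeg [ 0.44  0.06 -0.15] rows 1 each [-0.0024 -0.0435 -0.0003] [ 0.0025  0.0004 -0.0008]
```

View pics/s12.png

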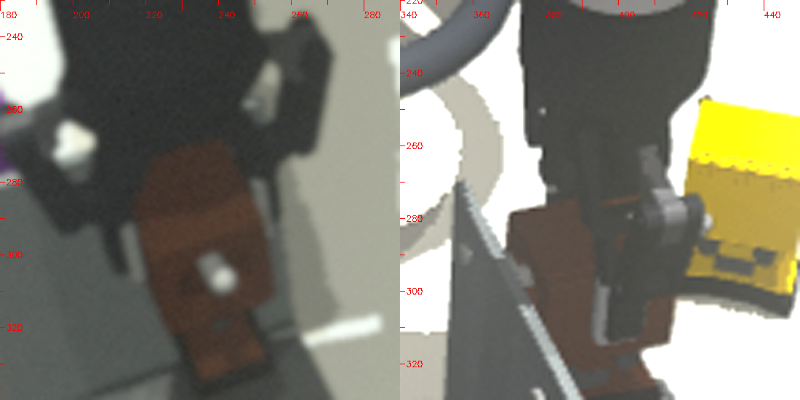

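```bash
python3 - <<'E'
from h import *
import cv2
a=[]
for k in (0,1):
    crop(f"pics/scene{k}.png","pics/tmp.png",200,255,70,90,6); a.append(cv2.imread("pics/tmp.png")[:, :400])
cv2.imwrite("pics/cmp1.png",np.hstack(a))
a=[]
for k in (0,1):
    crop(f"pics/side{k}.png","pics/tmp.png",360,260,70,90,6); a.append(cv2.imread("pics/tmp.png")[:, :400])
cv2.imwrite("pics/cmp2.png",np.hstack(a))
E
```

```text
(no output)
```

View pics/cmp1.png

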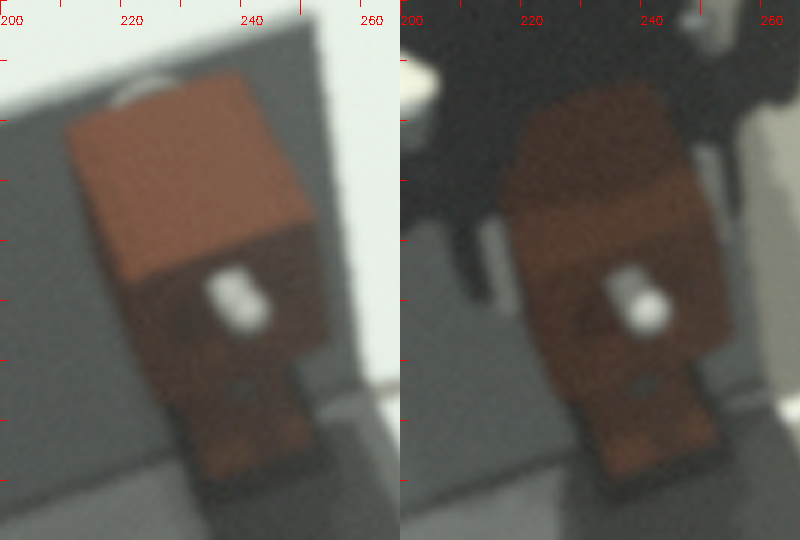

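View pics/cmp2.png

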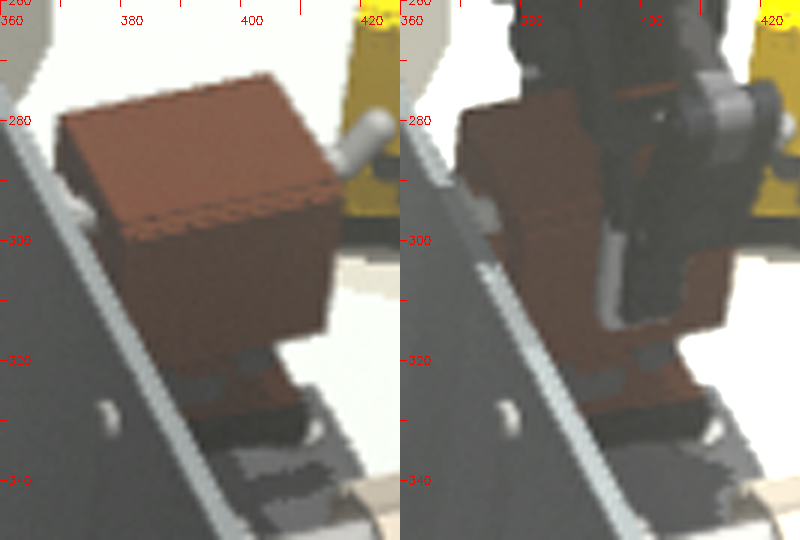

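```bash
python3 -m creep '[[[0,-0.024,0,0.002,0,0],[0,-0.02,0,0,0,0],[0,-0.016,0,0,0,0],[0,0,0,0,0,0]]]'; python3 go.py .527 -.240 .143 73
```

```text
time_s: 3.97
eef_pos: [0.527, -0.2393, 0.1444]
tool_rot: [-90.0, 0.1, 73.1]
ft_force: [0.3, -0.5, -2.6]
width: 0.578
t 3.97 pos [ 0.527  -0.2393  0.1444] rot [-90.     0.14  73.07] F [ 0.3 -0.5 -2.6] w 0.578 q [ -29.   29.   95.   -0.   56. -102.]
dmm [-0.7  1.4 -0.2] wdeg [-0.    0.07 -0.14] rows 1 each [-0.0027  0.0055 -0.0007] [-0.      0.0004 -0.0008]
```

```bash
python3 -m creep '[[[0,0.006,-0.04,0,0,0],[0,0.0,-0.06,0,0,0],[0,0.0,-0.06,0,0,0]]]'; python3 go.py .527 -.240 .143 73; python3 -m creep '[[[0,0,-0.08,0,0,0],[0,0,-0.08,0,0,0],[0,0,-0.07,0,0,0],[0,0,0,0,0,0]]]'; python3 go.py .62 -.27 .143 73
```

```text
time_s: 4.22
eef_pos: [0.5647, -0.2508, 0.1441]
tool_rot: [-90.0, 0.1, 73.0]
ft_force: [0.4, 0.5, -3.8]
width: 0.577
t 4.22 pos [ 0.5647 -0.2508  0.1441] rot [-89.97   0.14  73.04] F [ 0.4  0.5 -3.8] w 0.577 q [ -28.   33.   89.   -0.   59. -101.]
dmm [-0.7  1.1 39.2] wdeg [-0.03  0.04 -0.14] rows 2 each [-0.0014  0.0022  0.0785] [-0.0001  0.0001 -0.0004]
time_s: 4.55
eef_pos: [0.6238, -0.2687, 0.1445]
tool_rot: [-90.1, 0.2, 73.0]
ft_force: [1.2, 0.2, -3.0]
width: 0.579
t 4.55 pos [ 0.6238 -0.2687  0.1445] rot [-90.08   0.15  73.04] F [ 1.2  0.2 -3. ] w 0.579 q [ -27.   38.   78.   -0.   64. -100.]
dmm [-2.3  1.5  3.2] wdeg [ 0.08  0.04 -0.15] rows 1 each [-0.0092  0.0062  0.013 ] [ 0.0004  0.0002 -0.0008]
```

```bash
python3 -m creep '[[[0,-0.12,0,0,0,0],[0,-0.12,0,0,0,0],[0,-0.12,0,0,0,0],[0,-0.1,0,0,0,0]]]'; python3 - <<'E'
import numpy as np
from go import plan
p=np.load("bend.npy");c,s=np.cos(p[2]),np.sin(p[2])
for x in (-.11,-.102,-.03): print(x,p[0]+c*x+s*.1,p[1]+s*x-c*.1)
plan(.44,-.063,.265,88.1)
E
```

```text
time_s: 4.88
eef_pos: [0.6208, -0.2668, 0.255]
tool_rot: [-89.2, -0.0, 73.1]
ft_force: [0.7, -0.6, -3.6]
width: 0.575
-0.11 0.442121480345084 -0.0630089037440598
-0.102 0.4501170158626314 -0.06327613358452934
-0.03 0.5220768355205584 -0.06568120214875511
t 4.88 pos [ 0.6208 -0.2668  0.255 ] rot [-89.2   -0.    73.06] F [ 0.7 -0.6 -3.6] w 0.575 q [ -27.   33.   72.   -0.   76. -100.]
dmm [142.3  -6.7 232.4] wdeg [ -0.8  -15.04   0.11] rows 8 each [ 0.0711 -0.0034  0.1162] [-0.0006 -0.0104  0.0001]
```

```bash
python3 -m creep '[[[0.07,-0.008,0.116,-0.002,-0.01,0],[0.07,-0.006,0.116,0,-0.01,0],[0.07,-0.006,0.116,0,-0.01,0],[0.07,-0.004,0.116,0,-0.01,0]]]'; python3 go.py .442 -.063 .26 88.1
```

```text
time_s: 5.22
eef_pos: [0.5259, -0.1719, 0.2675]
tool_rot: [-90.3, 0.2, 80.3]
ft_force: [0.3, -0.4, -3.1]
width: 0.575
t 5.22 pos [ 0.5259 -0.1719  0.2675] rot [-90.32   0.18  80.3 ] F [ 0.3 -0.4 -3.1] w 0.575 q [ -23.   18.   92.   -0.   69. -103.]
dmm [ 93.2   6.6 101. ] wdeg [ 0.31 -7.8  -0.2 ] rows 4 each [0.0932 0.0066 0.101 ] [ 0.0004 -0.0108 -0.0003]
```

```bash
python3 -m creep '[[[0.085,0,0.105,0,-0.011,0],[0.085,0,0.105,0,-0.011,0],[0.085,0,0.11,0,-0.011,0],[0.085,0,0.11,0,-0.011,0],[0,0,0,0,0,0]]]'; python3 go.py .442 -.063 .22 88.1
```

```text
time_s: 5.63
eef_pos: [0.417, -0.0677, 0.2661]
tool_rot: [-90.2, 0.2, 88.8]
ft_force: [1.6, -1.3, -3.2]
width: 0.576
t 5.63 pos [ 0.417  -0.0677  0.2661] rot [-90.21   0.16  88.77] F [ 1.6 -1.3 -3.2] w 0.576 q [ -15.    4.  110.   -0.   66. -104.]
dmm [  5.4  46.2 -24.7] wdeg [ 0.21  0.67 -0.16] rows 2 each [ 0.0107  0.0924 -0.0494] [ 0.0006  0.0019 -0.0005]
```

```bash
python3 -m creep '[[[0.02,0.12,-0.08,0.001,0.004,0],[0,0.14,0,0,0,0],[0,0.14,0,0,0,0],[0,0.11,0,0,0,0],[0,0.05,0,0,0,0]]]'; python3 -m creep '[[[0,0,0,0,0,0],[0,0,0,0,0,0]]]'; python3 go.py .442 -.063 .1195 88.1
cat > snap.py <<'E'
import sys,cv2
from plant import ctrl
from h import *
n=sys.argv[1]
for k in ("scene","side","wrist"):
    c=ctrl.capture(k); cv2.imwrite(f"pics/{k}{n}.png",c["frame"][:,:,::-1]); np.savez(f"{k}{n}.npz",**c)
E
python3 snap.py 2; python3 -c "
from h import *
crop('pics/scene2.png','pics/a1.png',250,190,130,110,6)
crop('pics/side2.png','pics/a2.png',240,200,130,100,6)"
```

```text
time_s: 6.05
eef_pos: [0.4382, -0.0622, 0.1274]
tool_rot: [-90.9, 0.4, 88.2]
ft_force: [-0.3, 0.4, -3.8]
width: 0.578
time_s: 6.22
eef_pos: [0.4361, -0.0617, 0.1251]
tool_rot: [-90.6, 0.3, 88.2]
ft_force: [-0.3, -0.2, -2.4]
width: 0.576
t 6.22 pos [ 0.4361 -0.0617  0.1251] rot [-90.58   0.29  88.17] F [-0.3 -0.2 -2.4] w 0.576 q [ -14.   18.  116.   -0.   45. -102.]
dmm [-1.1  5.7 -5.9] wdeg [ 0.58  0.08 -0.29] rows 1 each [-0.0042  0.0228 -0.0237] [ 0.0032  0.0004 -0.0016]
```

View pics/a1.png

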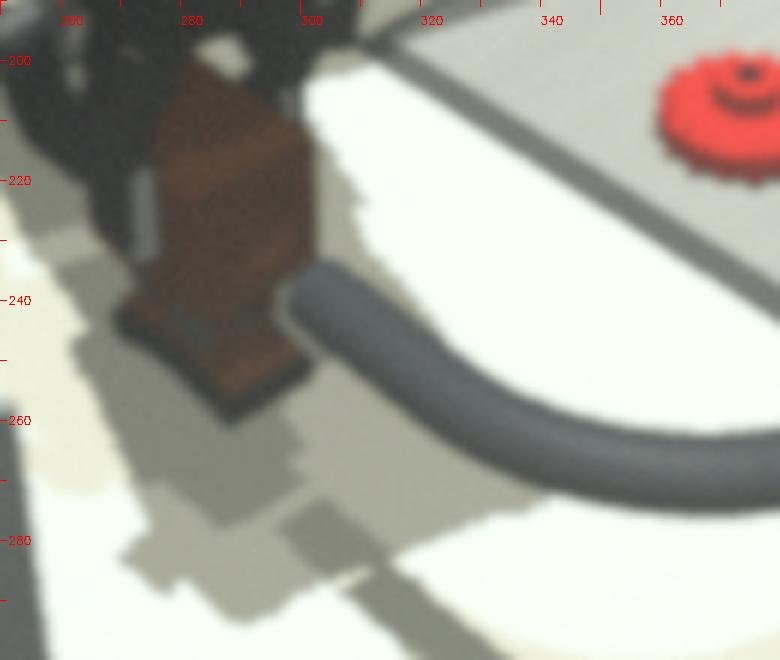

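View pics/a2.png

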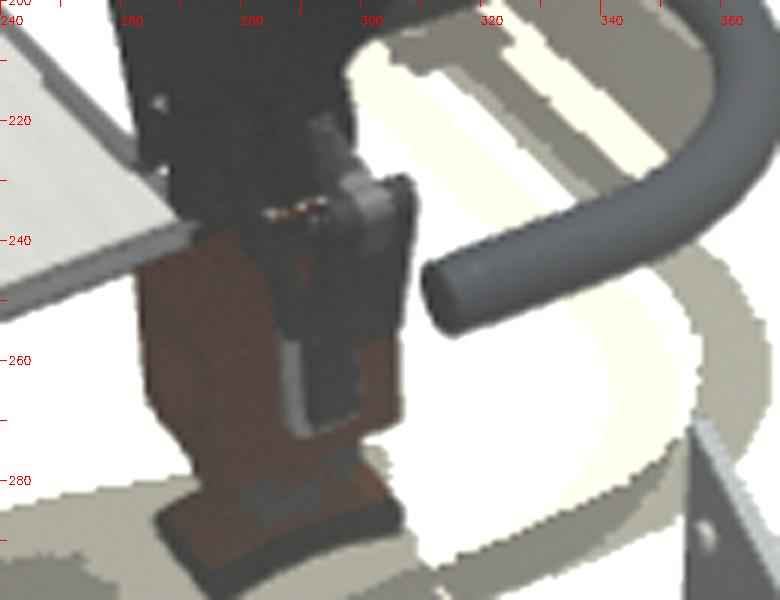

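View pics/wrist2.png

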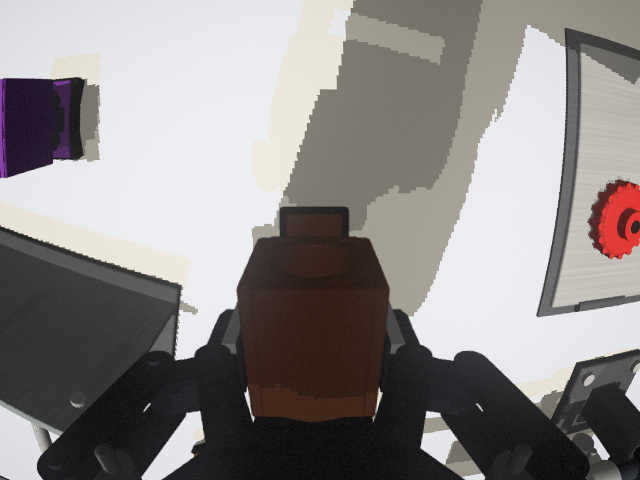

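```bash
cat > ov.py <<'E'
from h import *
def ov(tag,x,y,z,yaw,top=.0235,bot=.0305,wins=None):
    th=np.radians(yaw);R=np.array([[np.cos(th),-np.sin(th),0],[np.sin(th),np.cos(th),0],[0,0,1]])
    B=np.array([[sx*.03,sy*.025,k] for k in (top,-bot) for sx,sy in ((-1,-1),(1,-1),(1,1),(-1,1))])@R.T+[x,y,z]
    a=np.linspace(0,6.283,40); Cc=np.c_[0*a+.03,.0155*np.cos(a),.0155*np.sin(a)]@R.T+[x,y,z]; Cr=np.c_[0*a-.03,.0155*np.cos(a),.0155*np.sin(a)]@R.T+[x,y,z]
    for n,w in wins.items():
        c=load(n+tag); x0,y0,ww,hh,sc=w
        im=c["frame"][:,:,::-1]; im=cv2.convertScaleAbs(cv2.resize(im[y0:y0+hh,x0:x0+ww],None,fx=sc,fy=sc,interpolation=cv2.INTER_CUBIC),alpha=1.6,beta=15)
        t=lambda P:((proj(c,P)+.5-[x0,y0])*sc-.5)
        q=t(B)
        for i,j in [(0,1),(1,2),(2,3),(3,0),(4,5),(5,6),(6,7),(7,4),(0,4),(1,5),(2,6),(3,7)]:
            cv2.line(im,tuple(q[i].astype(int)),tuple(q[j].astype(int)),(0,255,0),1)
        for C in (Cc,Cr): cv2.polylines(im,[t(C).astype(int)],True,(0,255,255),1)
        cv2.imwrite(f"pics/ov_{n}{tag}.png",im)
E
python3 -c "
from ov import *
ov('2',.4361,-.0617,.1366,-1.85,wins={'scene':(250,190,100,90,7),'side':(240,220,100,90,7)})"
```

```text
(no output)
```

View pics/ov_scene2.png

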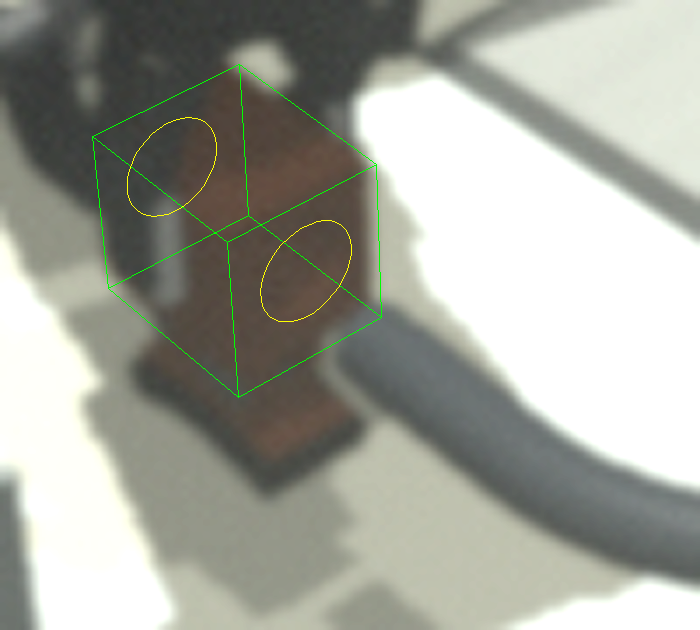

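View pics/ov_side2.png

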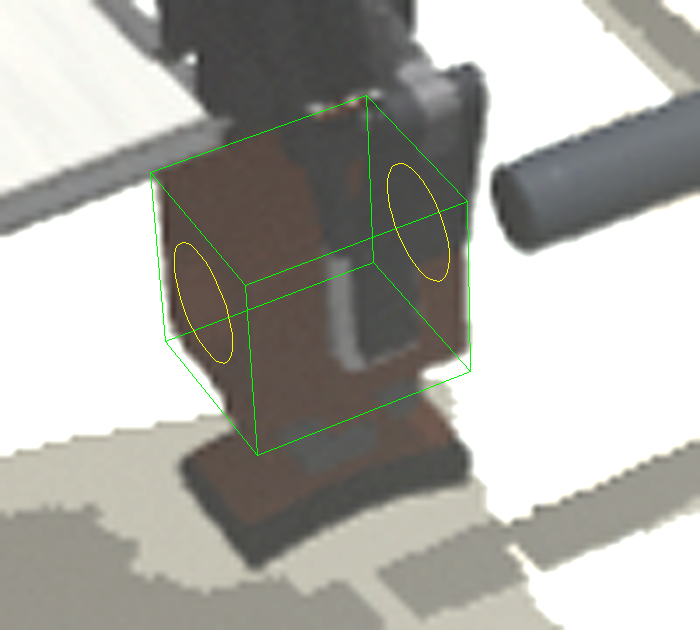

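```bash
python3 -c "
from h import *
c=load('scene2'); im=c['frame'][:,:,::-1][200:265,265:310]
im=cv2.resize(im,None,fx=12,fy=12,interpolation=cv2.INTER_CUBIC)
im=cv2.convertScaleAbs(im,alpha=3.2,beta=-90); cv2.imwrite('pics/e.png',im[:, :])
im=cv2.resize(im,None,fx=.75,fy=.75);cv2.imwrite('pics/e.png',im)
"
```

```text
(no output)
```

View pics/e.png

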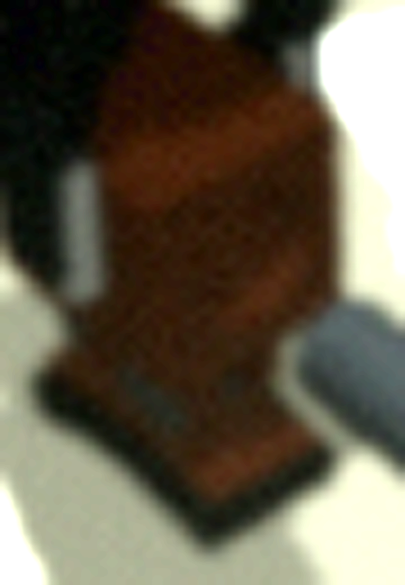

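```bash
python3 - <<'E'
from h import *
S=load("scene2");D=load("side2")
for z in (.060,.062):
    A=[onz(S,u,z) for u in ((287.8,260.9),(302.2,251.1),(269.4,243.3))]
    B=[onz(D,(240+u/7,220+v/7),z) for u,v in ((255,570),(183,467),(470,478))]
    print(np.round(A,4).tolist(),np.round(B,4).tolist())
    print("scene y mid",(A[0]+A[1])/2,"side",(B[0]+B[1])/2)
print(tri([S,D],[(287.8,260.9),(240+470/7,220+478/7)]), tri([S,D],[(269.4,243.3),(240+255/7,220+570/7)]))
E
```

```text
[[0.4631, -0.0784, 0.06], [0.4611, -0.0388, 0.06], [0.3973, -0.0728, 0.06]] [[0.407, -0.0784, 0.06], [0.4102, -0.0349, 0.06], [0.4704, -0.0791, 0.06]]
scene y mid [ 0.46213588 -0.05863244  0.06      ] side [ 0.40859117 -0.05668543  0.06      ]
[[0.4648, -0.0797, 0.062], [0.4628, -0.0402, 0.062], [0.3992, -0.0741, 0.062]] [[0.4061, -0.0803, 0.062], [0.4092, -0.0369, 0.062], [0.4693, -0.081, 0.062]]
scene y mid [ 0.46378249 -0.0599506   0.062     ] side [ 0.40764856 -0.05860634  0.062     ]
(array([ 0.46780706, -0.08259036,  0.06489372]), np.float64(0.4364564278945977)) (array([ 0.40480793, -0.08008808,  0.06533306]), np.float64(1.4655922212246821))
```

```bash
python3 go.py .452 -.0633 .118 88.1 2
```

```text
t 6.37 pos [ 0.437  -0.0619  0.1263] rot [-90.74   0.32  88.17] F [ 0.8 -0.6 -3.8] w 0.576 q [ -14.   18.  116.   -0.   45. -102.]
dmm [ -0.8   8.5 -14.9] wdeg [ 0.74  0.07 -0.32] rows 2 each [-0.0017  0.0169 -0.0298] [ 0.0021  0.0002 -0.0009]
```

```bash
python3 -m creep '[[[-0.002,0.02,-0.03,0.003,0,-0.001],[-0.002,0.018,-0.03,0.002,0,-0.001],[0,0,0,0,0,0]]]'; python3 go.py .452 -.0633 .118 88.1 1; python3 snap.py 3; python3 -c "
from h import *
crop('pics/scene3.png','pics/a1.png',260,200,80,80,8)
crop('pics/side3.png','pics/a2.png',260,210,90,80,8)"
```

```text
time_s: 6.62
eef_pos: [0.4552, -0.0641, 0.1191]
tool_rot: [-90.1, 0.0, 88.2]
ft_force: [0.2, -0.2, -3.4]
width: 0.578
t 6.62 pos [ 0.4552 -0.0641  0.1191] rot [-90.11   0.    88.16] F [ 0.2 -0.2 -3.4] w 0.578 q [ -14.   20.  113.    0.   46. -102.]
dmm [0.7 1.1 3.3] wdeg [ 0.11  0.06 -0.  ] rows 1 each [0.0029 0.0043 0.0131] [ 0.0006  0.0003 -0.    ]
```

View pics/a1.png

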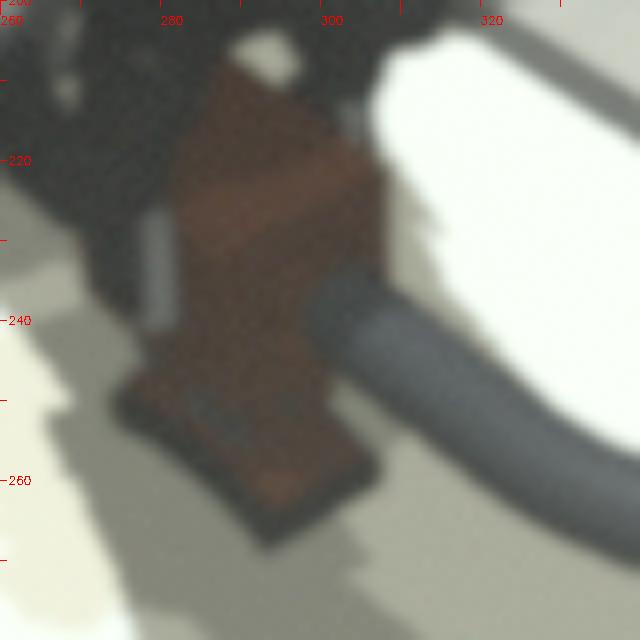

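View pics/a2.png

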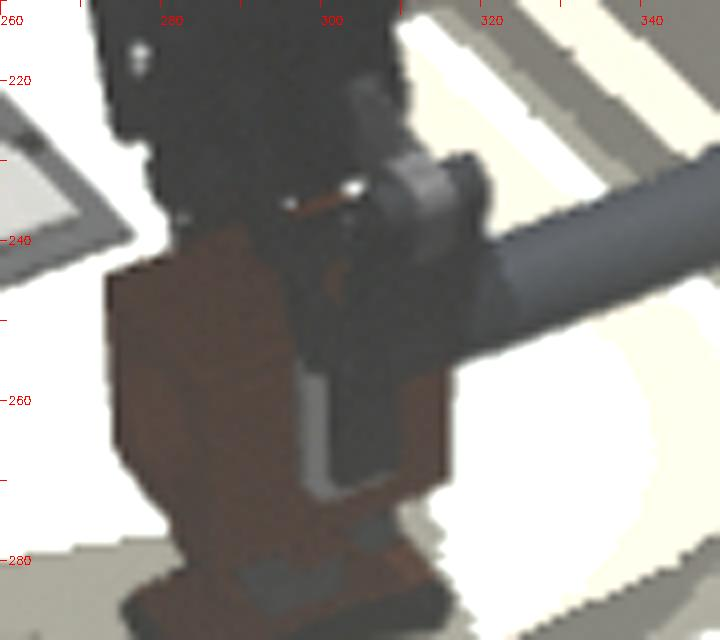

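```bash
python3 -m creep '[[[0.002,0.004,-0.016,0,0,0],[0,0,-0.016,0,0,0],[0,0,-0.012,0,0,0]]]'; python3 go.py .475 -.0641 .118 88.1 1
```

```text
time_s: 7.02
eef_pos: [0.4647, -0.0635, 0.1181]
tool_rot: [-90.0, -0.0, 88.2]
ft_force: [0.3, 0.4, -3.2]
width: 0.576
t 7.02 pos [ 0.4647 -0.0635  0.1181] rot [-9.001e+01 -1.000e-02  8.816e+01] F [ 0.3  0.4 -3.2] w 0.576 q [ -13.   21.  112.    0.   47. -102.]
dmm [ -0.3   0.1 -10.3] wdeg [0.01 0.06 0.01] rows 1 each [-0.0011  0.0003 -0.0413] [0.     0.0003 0.    ]
```

```bash
python3 -m creep '[[[0,0,-0.016,0,0,0],[0,0,-0.016,0,0,0],[0,0,-0.016,0,0,0]]]'; python3 go.py .485 -.0644 .118 88.1 1
```

```text
time_s: 7.27
eef_pos: [0.478, -0.0638, 0.1182]
tool_rot: [-90.0, -0.0, 88.2]
ft_force: [-0.8, -0.4, -3.4]
width: 0.579
t 7.27 pos [ 0.478  -0.0638  0.1182] rot [-90.01  -0.    88.17] F [-0.8 -0.4 -3.4] w 0.579 q [ -13.   22.  110.    0.   47. -101.]
dmm [-0.3  0.2 -7.1] wdeg [0.01 0.07 0.  ] rows 1 each [-0.0013  0.0006 -0.0283] [0.0001 0.0004 0.    ]
```

```bash
python3 -m creep '[[[-0.001,0,-0.016,0,0,0],[0,0,-0.016,0,0,0],[0,0,-0.016,0,0,0]]]'; python3 go.py .495 -.0648 .118 88.1 1
```

```text
time_s: 7.52
eef_pos: [0.4914, -0.0646, 0.1181]
tool_rot: [-90.0, -0.0, 88.2]
ft_force: [0.3, -0.4, -4.2]
width: 0.574
t 7.52 pos [ 0.4914 -0.0646  0.1181] rot [-90.02  -0.    88.17] F [ 0.3 -0.4 -4.2] w 0.574 q [ -13.   24.  108.    0.   48. -101.]
dmm [-0.1  0.1 -3.6] wdeg [0.02 0.07 0.  ] rows 1 each [-0.0005  0.0005 -0.0143] [0.0001 0.0004 0.    ]
```

Going on smoothly without force; it is half on. I'll continue to x ≈ .525 (bend-frame x ≈ -.027).

```bash
python3 -m creep '[[[0,0,-0.016,0,0,0],[0,0,-0.016,0,0,0],[0,0,-0.016,0,0,0],[0,0,-0.016,0,0,0]]]'; python3 go.py .522 -.0657 .118 88.1 1
```

```text
time_s: 7.85
eef_pos: [0.5092, -0.0651, 0.118]
tool_rot: [-90.0, -0.0, 88.2]
ft_force: [-0.7, 0.9, -3.2]
width: 0.575
t 7.85 pos [ 0.5092 -0.0651  0.118 ] rot [-90.01  -0.    88.17] F [-0.7  0.9 -3.2] w 0.575 q [ -12.   25.  106.    0.   49. -101.]
dmm [ -0.2   0.  -12.8] wdeg [0.01 0.07 0.  ] rows 1 each [-0.0007  0.0001 -0.0512] [0.     0.0004 0.    ]
```

```bash
python3 -m creep '[[[-0.001,0,-0.016,0,0,0],[-0.001,0,-0.016,0,0,0],[0,0,-0.016,0,0,0],[0,0,0,0,0,0]]]'; python3 go.py .522 -.0657 .118 88.1 1; python3 snap.py 4; python3 -c "
from h import *
crop('pics/scene4.png','pics/a1.png',270,200,100,90,7)
crop('pics/side4.png','pics/a2.png',280,180,110,100,7)"
```

```text
time_s: 8.18
eef_pos: [0.5233, -0.0662, 0.118]
tool_rot: [-90.0, -0.0, 88.2]
ft_force: [0.2, 0.1, -3.3]
width: 0.578
t 8.18 pos [ 0.5233 -0.0662  0.118 ] rot [-90.03  -0.    88.17] F [ 0.2  0.1 -3.3] w 0.578 q [ -12.   26.  104.    0.   50. -100.]
dmm [ 0.4 -0.   1.3] wdeg [0.03 0.07 0.  ] rows 1 each [ 0.0017 -0.0001  0.0051] [0.0002 0.0004 0.    ]
```

View pics/a1.png

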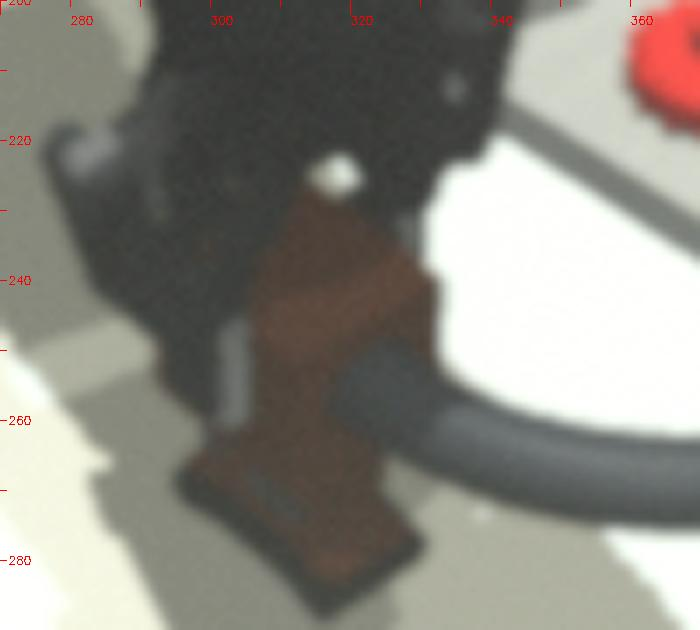

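View pics/a2.png

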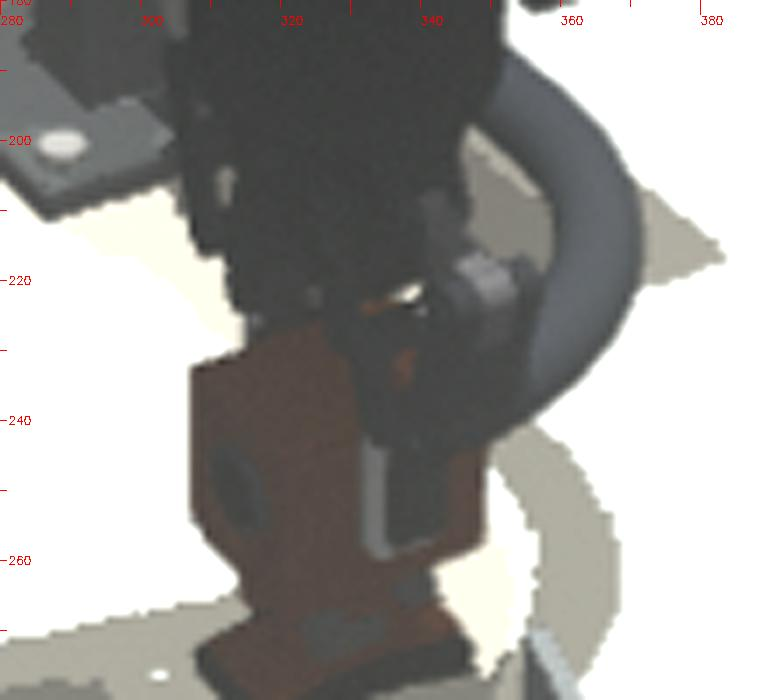

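```bash
python3 -m creep '[[[0,0.008,0,0,0,0],[0,0,0,0,0,0]]]'; python3 -m creep '[[[0,0,0,0,0,0],[0,0,0,0,0,0],[0,0,0,0,0,0],[0,0,0,0,0,0],[0,0,0,0,0,0]]]' 1; python3 go.py .522 -.0657 .22 88.1
```

```text
time_s: 8.5
eef_pos: [0.5222, -0.066, 0.1159]
tool_rot: [-90.0, -0.0, 88.2]
ft_force: [-0.3, -0.8, -3.7]
width: 0.575
time_s: 8.92
eef_pos: [0.5227, -0.0662, 0.1169]
tool_rot: [-90.1, 0.0, 88.2]
ft_force: [-0.4, 0.2, 0.4]
width: 1.0
t 8.92 pos [ 0.5227 -0.0662  0.1169] rot [-9.012e+01  2.000e-02  8.817e+01] F [-0.4  0.2  0.4] w 1.0 q [ -12.   26.  104.    0.   50. -100.]
dmm [   0.4 -103.1    0.5] wdeg [ 0.12  0.07 -0.02] rows 3 each [ 0.0006 -0.1374  0.0007] [ 0.0002  0.0001 -0.    ]
```

```bash
python3 -m creep '[[[0,-0.1,0,0,0,0],[0,-0.12,0,0,0,0],[0,-0.05,0.05,0,0,0],[0,0,0.12,0,0,0],[0,0,0.1,0,0,0]]]' ; python3 -m creep '[[[0,0,0,0,0,0],[0,0,0,0,0,0],[0,0,0,0,0,0],[0,0,0,0,0,0],[0,0,0,0,0,0]]]' -1; python3 go.py .472 -.064 .16 88.1; python3 snap.py 5; python3 -c "
from h import *
crop('pics/scene5.png','pics/a1.png',270,200,100,90,7)
crop('pics/side5.png','pics/a2.png',280,180,110,100,7)"
```

```text
time_s: 9.33
eef_pos: [0.4562, -0.0643, 0.1871]
tool_rot: [-90.2, 0.0, 88.2]
ft_force: [-0.4, -0.7, -0.3]
width: 1.004
time_s: 9.75
eef_pos: [0.4545, -0.0642, 0.1882]
tool_rot: [-90.3, 0.1, 88.2]
ft_force: [0.7, 0.1, 0.2]
width: 0.299
t 9.75 pos [ 0.4545 -0.0642  0.1882] rot [-9.028e+01  6.000e-02  8.818e+01] F [0.7 0.1 0.2] w 0.299 q [ -14.   14.  110.    0.   56. -102.]
dmm [  0.8  28.3 -17.3] wdeg [ 0.28  0.08 -0.06] rows 1 each [ 0.0033  0.1131 -0.0692] [ 0.0015  0.0004 -0.0003]
```

View pics/a1.png

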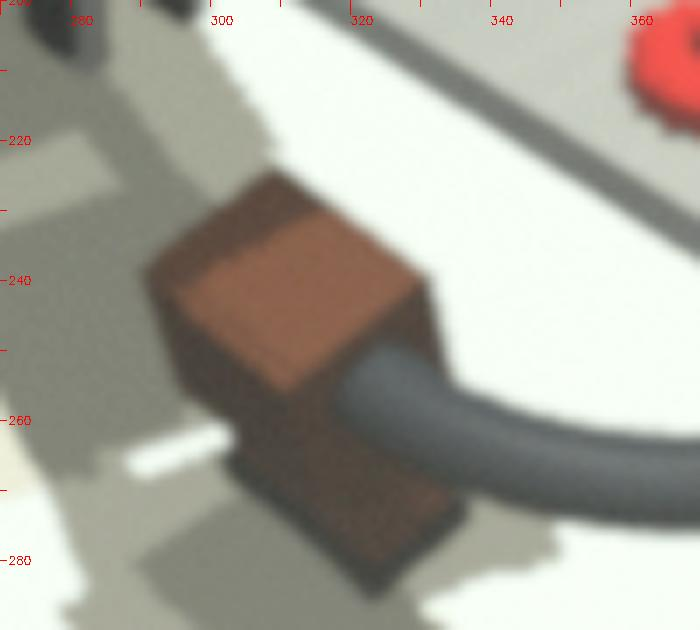

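View pics/a2.png

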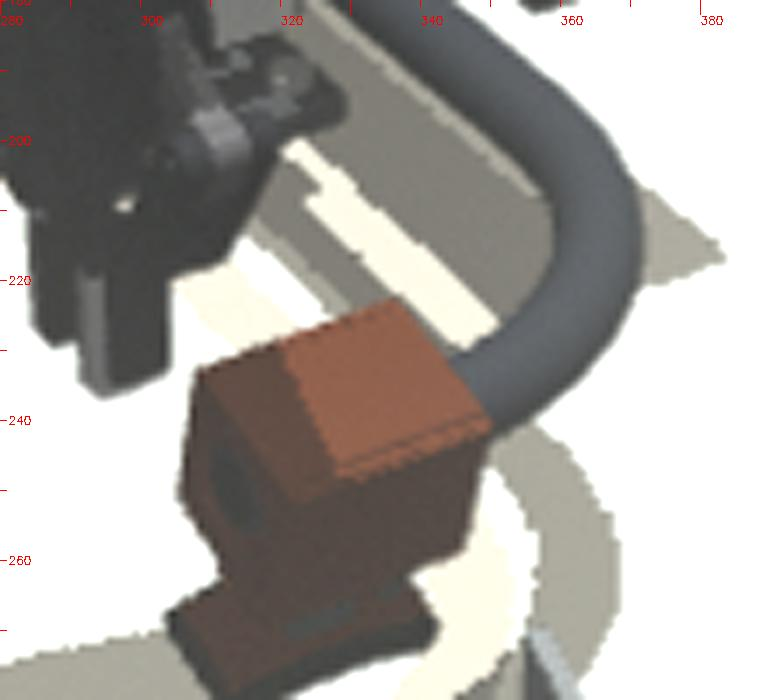

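View pics/wrist5.png

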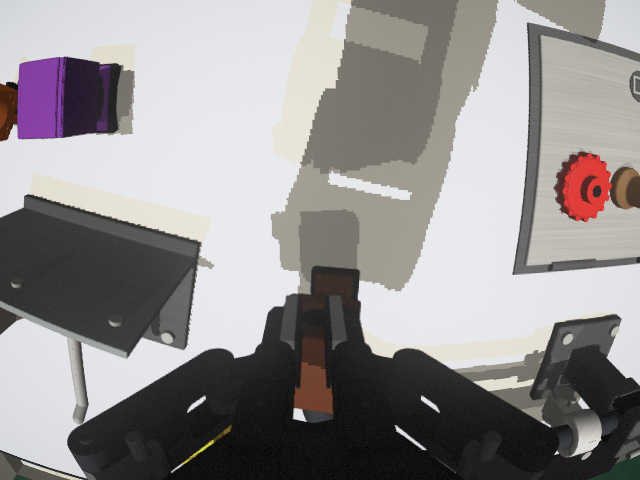

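```bash
python3 -m creep '[[[0,0,0,0.001,0,0],[0,0,0,0,0,0],[0,0,0,0,0,0],[0,0,0,0,0,0],[0,0,0,0,0,0]]]'; python3 - <<'E'
from h import *
from plant import ctrl
S=load("scene5");D=load("side5")
P=[]
for a,b in [((291,238.6),(324.3,251.4)),((308.9,224.3),(308.6,232.9)),((331.4,239.7),(337.1,222.4)),((310.7,256),(350.3,240.7))]:
    X,e=tri([S,D],[a,b]); P.append(X); print(np.round(X,4),round(e,2))
P=np.array(P); print(P.mean(0), "bend-frame:")
p=np.load("bend.npy");c,s=np.cos(p[2]),np.sin(p[2]);R=np.array([[c,-s,0],[s,c,0],[0,0,1]])
print(np.round((P-[p[0],p[1],.13])@R,4))
E
```

```text
time_s: 10.32
eef_pos: [0.4547, -0.0641, 0.1876]
tool_rot: [-90.0, 0.0, 88.2]
ft_force: [-0.5, 0.7, 1.0]
width: 0.002
[ 0.496  -0.0944  0.1468] 1.06
[ 0.4945 -0.0486  0.156 ] 0.11
[ 0.554  -0.0496  0.1566] 0.31
[ 0.5509 -0.0956  0.1455] 0.07
[ 0.5238413  -0.07204479  0.151194  ] bend-frame:
[[-5.520e-02 -1.296e-01  1.680e-02]
 [-5.820e-02 -8.380e-02  2.600e-02]
 [ 1.400e-03 -8.290e-02  2.660e-02]
 [-1.000e-04 -1.289e-01  1.550e-02]]
```

```bash
python3 go.py .472 -.064 .1455 88.1; python3 snap.py 6; python3 -c "
from h import *
crop('pics/scene6.png','pics/a1.png',270,200,100,90,7)"
```

```text
t 10.32 pos [ 0.4547 -0.0641  0.1876] rot [-9.001e+01  4.000e-02  8.819e+01] F [-0.5  0.7  1. ] w 0.002 q [ -14.   14.  110.   -0.   56. -102.]
dmm [  0.7  42.1 -17.3] wdeg [ 0.01  0.09 -0.04] rows 2 each [ 0.0015  0.0841 -0.0346] [ 0.      0.0002 -0.0001]
```

View pics/a1.png

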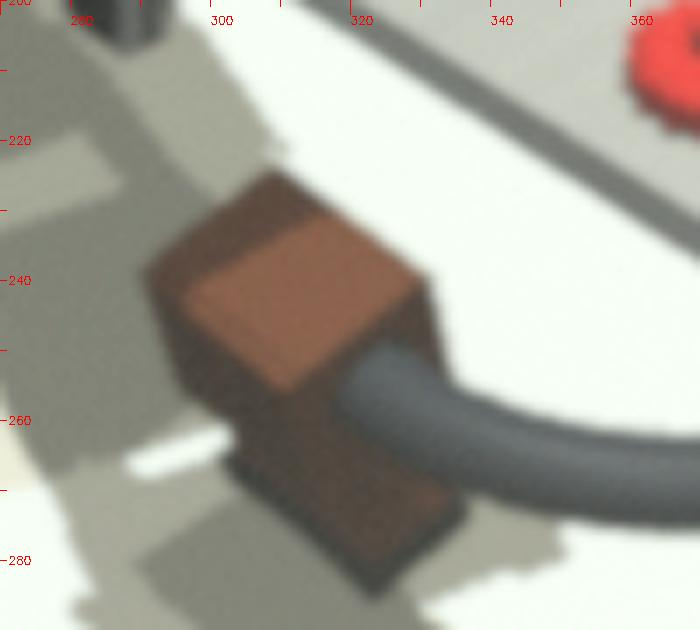

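```bash
python3 -m creep '[[[0.002,0.08,0,0,0,0],[0.001,0.088,-0.02,0,0,0],[0,0,-0.02,0,0,0],[0,0,0,0,0,0]]]'; python3 go.py .472 -.064 .1455 88.1
```

```text
time_s: 10.8
eef_pos: [0.466, -0.064, 0.1459]
tool_rot: [-90.2, 0.1, 88.2]
ft_force: [-0.4, 0.0, 0.4]
width: -0.001
t 10.8 pos [ 0.466  -0.064   0.1459] rot [-9.018e+01  8.000e-02  8.818e+01] F [-0.4  0.   0.4] w -0.001 q [ -13.   19.  111.   -0.   50. -102.]
dmm [ 0.2  0.4 -5.9] wdeg [ 0.18  0.08 -0.08] rows 1 each [ 0.0008  0.0015 -0.0238] [ 0.001   0.0005 -0.0005]
```

```bash
python3 -m creep '[[[0,0,-0.024,0,0,0],[0,0,-0.024,0,0,0],[0,0,-0.016,0,0,0]]]'; python3 -m creep '[[[0,0,-0.016,0,0,0],[0,0,-0.016,0,0,0]]]';  python3 go.py .472 -.064 .1455 88.1
```

```text
time_s: 11.05
eef_pos: [0.4833, -0.0646, 0.1479]
tool_rot: [-90.2, 0.1, 88.2]
ft_force: [-1.5, 0.2, -1.0]
width: -0.001
time_s: 11.22
eef_pos: [0.4925, -0.0649, 0.149]
tool_rot: [-90.3, 0.1, 88.2]
ft_force: [-1.4, 0.8, 0.1]
width: 0.004
t 11.22 pos [ 0.4925 -0.0649  0.149 ] rot [-90.26   0.1   88.19] F [-1.4  0.8  0.1] w 0.004 q [ -13.   21.  107.   -0.   52. -101.]
dmm [ 0.3  3.4 20.5] wdeg [ 0.26  0.09 -0.1 ] rows 1 each [0.0011 0.0137 0.0822] [ 0.0014  0.0005 -0.0006]
```

```bash
python3 -m creep '[[[0,0.012,0,0.001,0,0],[0,0.004,0,0,0,0]]]';  python3 go.py .51 -.0652 .1455 88.1; python3 snap.py 7; python3 -c "
from h import *
crop('pics/scene7.png','pics/a1.png',270,190,100,90,7)
crop('pics/side7.png','pics/a2.png',280,180,110,100,7)"
```

```text
time_s: 11.38
eef_pos: [0.4938, -0.0651, 0.1455]
tool_rot: [-90.2, 0.1, 88.2]
ft_force: [-1.9, -0.1, 0.8]
width: -0.002
t 11.38 pos [ 0.4938 -0.0651  0.1455] rot [-90.16   0.12  88.2 ] F [-1.9 -0.1  0.8] w -0.002 q [ -13.   21.  107.   -0.   52. -101.]
dmm [  0.4   0.  -16.2] wdeg [ 0.16  0.1  -0.12] rows 1 each [ 0.0015  0.0001 -0.0649] [ 0.0009  0.0006 -0.0007]
```

View pics/a1.png

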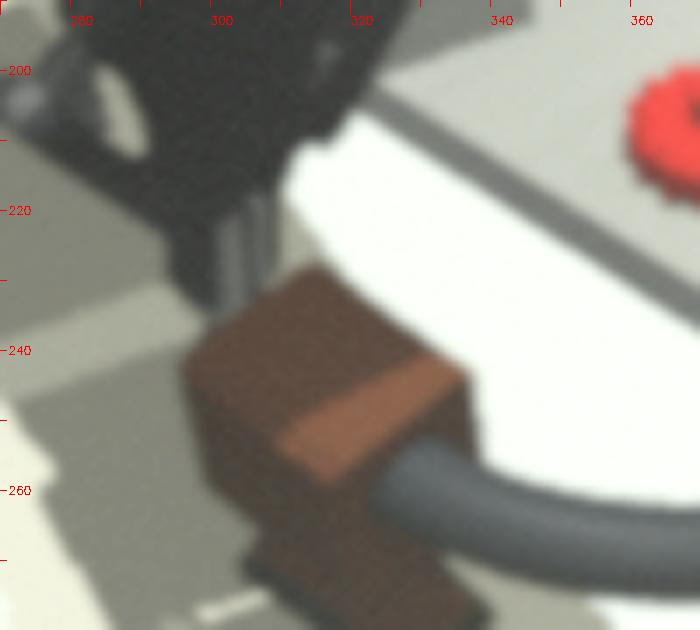

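View pics/a2.png

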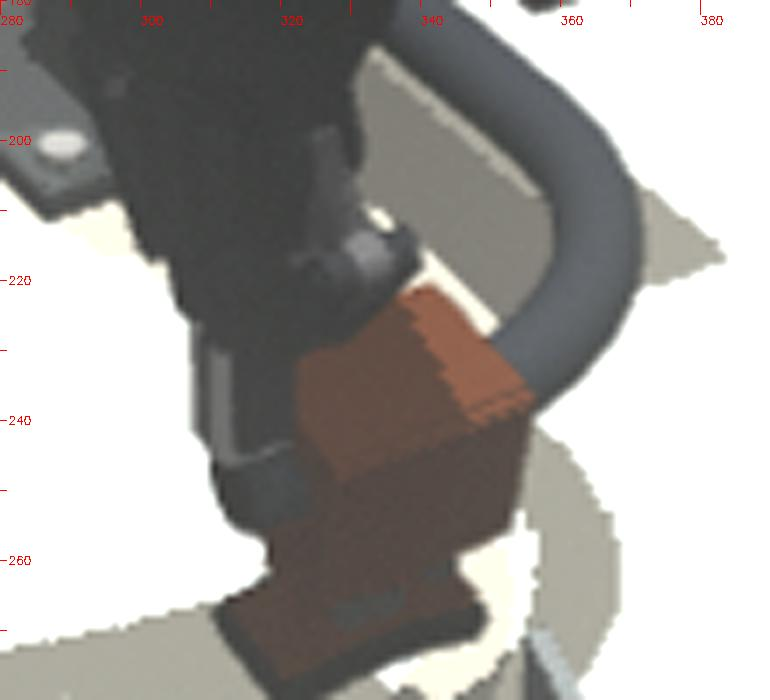

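```bash
python3 -m creep '[[[0,0,0.04,0,0,0],[0,-0.14,0,0,0.035,0],[0,-0.14,0,0,0.039,0],[0,0,0,0,0.039,0],[0,0,0,0,0.039,0]]]'; python3 -m creep '[[[0,0,0,0,0.039,0],[0,0,0,0,0.039,0],[0,0,0,0,0.039,0],[0,0,0,0,0.039,0],[0,0,0,0,0.039,0]]]'; python3 -m creep '[[[0,0,0,0,0.039,0],[0,0,0,0,0.039,0],[0,0,0,0,0.039,0],[0,0,0,0,0.039,0],[0,0,0,0,0.039,0]]]'; python3 -m creep '[[[0,0,0,0,0.039,0],[0,0,0,0,0.039,0],[0,0,0,0,0.039,0],[0,0,0,0,0.039,0],[0,0,0,0,0.039,0]]]';python3 go.py .48 -.0646 .18 -91.9
```

```text
time_s: 11.95
eef_pos: [0.4818, -0.0645, 0.2179]
tool_rot: [-90.1, 0.1, 60.3]
ft_force: [-0.9, -0.4, -1.1]
width: 0.001
time_s: 12.37
eef_pos: [0.4821, -0.0648, 0.2201]
tool_rot: [-90.3, -0.2, 24.5]
ft_force: [-0.8, 0.4, 1.0]
width: -0.001
time_s: 12.78
eef_pos: [0.4816, -0.0648, 0.2205]
tool_rot: [-90.1, -0.4, -11.3]
ft_force: [0.3, -0.0, 0.3]
width: -0.0
time_s: 13.2
eef_pos: [0.4812, -0.0649, 0.2208]
tool_rot: [-89.8, -0.4, -47.1]
ft_force: [-0.1, 0.1, -0.3]
width: -0.004
t 13.2 pos [ 0.4812 -0.0649  0.2208] rot [-89.8   -0.43 -47.13] F [-0.1  0.1 -0.3] w -0.004 q [-13.  14. 105.  -0.  61.  34.]
dmm [-1.3 40.8 -0.8] wdeg [-0.36 44.77  0.33] rows 7 each [-0.0007  0.0233 -0.0005] [-0.0003  0.0355  0.0003]
```

```bash
python3 -m creep '[[[0,0,0,0,0.038,0],[0,0,0,0,0.038,0],[0,0,0,0,0.038,0],[0,0,0,0,0.038,0],[0,0,0,0,0.038,0]]]'; python3 -m creep '[[[0,0,0,0,0.038,0],[0,0,0,0,0.02,0],[0,0,0,0,0,0]]]';python3 go.py .482 -.0646 .1455 -91.9
cat > track.py <<'E'
import sys,numpy as np
from go import *
p=np.load("bend.npy");c_,s_=np.cos(p[2]),np.sin(p[2]);R=np.array([[c_,-s_],[s_,c_]])
L=.1*np.pi/2
def P(s):
    if s<0: return np.array([s,-.1])
    if s<L: return np.array([.1*np.sin(s/.1),-.1*np.cos(s/.1)])
    return np.array([.1,s-L])
def pose(s,off=.041):
    a,b=P(s-.02),P(s+.02); t=(b-a)/np.linalg.norm(b-a); C=(a+b)/2
    T=C-off*t; return R@T+p[:2], np.degrees(np.arctan2(t[1],t[0])+p[2])-90, C
def cur(off=.041):
    """s whose TCP pose is nearest the present TCP"""
    o=ctrl.observe(); ss=np.linspace(-.05,.3,1401); d=[np.linalg.norm(pose(s,off)[0]-o["eef_pos"][:2]) for s in ss]
    return ss[int(np.argmin(d))]
if __name__=="__main__":
    z=float(sys.argv[1]); print("s now",round(cur(),4))
    o=ctrl.observe()
    print("t",round(o["time_s"],2),"pos",np.round(o["eef_pos"],4),"rot",np.round(o["tool_rot"],2),"F",np.round(o["ft_force"],1))
    pr=(o["eef_pos"],Ro.from_euler('xyz',o["tool_rot"],degrees=True))
    for s in map(float,sys.argv[2:]):
        q,yaw,C=pose(s); G=Ro.from_euler('xyz',[-90,0,yaw],degrees=True)
        d=pr[1].inv().apply(np.r_[q,z]-pr[0]); w=(pr[1].inv()*G).as_rotvec(degrees=True)
        print(s,"C",np.round(C,3),"yaw",round(yaw,1),"row",np.round(d/.25,4),np.round(w/180,4)); pr=(np.r_[q,z],G)
E
python3 track.py .1455 -.03 -.025
```

```text
time_s: 13.62
eef_pos: [0.4806, -0.0649, 0.2211]
tool_rot: [-89.5, -0.2, -82.9]
ft_force: [-0.1, -0.5, -0.1]
width: 0.006
time_s: 13.87
eef_pos: [0.4804, -0.065, 0.2213]
tool_rot: [-89.4, -0.2, -94.3]
ft_force: [0.1, 0.1, -0.0]
width: 0.001
t 13.87 pos [ 0.4804 -0.065   0.2213] rot [-89.44  -0.16 -94.29] F [ 0.1  0.1 -0. ] w 0.001 q [-13.  14. 105.  -0.  61.  81.]
dmm [-0.7 75.8  0.8] wdeg [-0.55 -2.39  0.17] rows 2 each [-0.0014  0.1516  0.0017] [-0.0015 -0.0066  0.0005]
s now -0.0308
t 13.87 pos [ 0.4804 -0.065   0.2213] rot [-89.44  -0.16 -94.29] F [ 0.1  0.1 -0. ]
-0.03 C [-0.03 -0.1 ] yaw -91.9 row [-3.700e-03  3.032e-01 -3.000e-04] [-0.0031 -0.0132  0.0009]
-0.025 C [-0.025 -0.1  ] yaw -91.9 row [0.   0.   0.02] [0. 0. 0.]
```

```bash
python3 -m creep '[[[-0.003,0.13,0,-0.003,-0.013,0],[0,0.13,0,0,0,0],[0,0.04,0,0,0,0],[0,0,0,0,0,0]]]'; python3 track.py .1455 -.02 -.015 -.010 -.005 0 .005 .010 .015 .02 .025 .03
```

```text
time_s: 14.2
eef_pos: [0.4821, -0.0648, 0.1456]
tool_rot: [-89.7, -0.2, -91.3]
ft_force: [-0.0, -0.4, -0.3]
width: -0.003
s now -0.029
t 14.2 pos [ 0.4821 -0.0648  0.1456] rot [-89.67  -0.24 -91.31] F [-0.  -0.4 -0.3]
-0.02 C [-0.02 -0.1 ] yaw -91.9 row [-0.0016  0.0005  0.0361] [-0.0018  0.0034  0.0013]
-0.015 C [-0.015 -0.1  ] yaw -91.7 row [0.0003 0.     0.02  ] [ 0.    -0.001 -0.   ]
-0.01 C [-0.01 -0.1 ] yaw -91.2 row [0.0008 0.     0.02  ] [-0.    -0.003  0.   ]
-0.005 C [-0.005 -0.099] yaw -90.3 row [0.0016 0.     0.02  ] [-0.    -0.005  0.   ]
0.0 C [-0.    -0.099] yaw -89.1 row [0.0024 0.     0.0199] [ 0.    -0.007  0.   ]
0.005 C [ 0.005 -0.098] yaw -87.4 row [0.0034 0.     0.0199] [ 0.     -0.0089  0.    ]
0.01 C [ 0.01  -0.098] yaw -85.5 row [0.0045 0.     0.0199] [-0.     -0.0109  0.    ]
0.015 C [ 0.015 -0.097] yaw -83.1 row [0.0057 0.     0.0198] [ 0.     -0.0129 -0.    ]
0.02 C [ 0.019 -0.096] yaw -80.5 row [0.007  0.     0.0198] [ 0.     -0.0149  0.    ]
0.025 C [ 0.024 -0.095] yaw -77.6 row [0.0077 0.     0.0198] [ 0.     -0.0159  0.    ]
0.03 C [ 0.029 -0.094] yaw -74.7 row [0.0077 0.     0.0198] [ 0.     -0.0159  0.    ]
```

```bash
python3 -m creep '[[[-0.001,0.001,0.024,-0.002,0.003,0.001],[0,0.001,0.014,0,0,0],[0,0.001,0.012,0,0,0],[0,0.001,0.012,0,-0.002,0]]]'; python3 track.py .1455 -.010 -.005
```

```text
time_s: 14.53
eef_pos: [0.4992, -0.0652, 0.1466]
tool_rot: [-90.0, -0.0, -91.3]
ft_force: [-1.4, -0.5, -0.9]
width: 0.0
s now -0.012
t 14.53 pos [ 0.4992 -0.0652  0.1466] rot [-9.002e+01 -5.000e-02 -9.132e+01] F [-1.4 -0.5 -0.9]
-0.01 C [-0.01 -0.1 ] yaw -91.2 row [0.0002 0.0043 0.0076] [ 0.0001 -0.0007  0.0003]
-0.005 C [-0.005 -0.099] yaw -90.3 row [0.0016 0.     0.02  ] [-0.    -0.005  0.   ]
```

```bash
python3 -m creep '[[[0,0.004,0.01,0,-0.002,0],[0.001,0.002,0.012,0,-0.003,0],[0.001,0.002,0.012,0,-0.003,0],[0.001,0.002,0.012,0,-0.004,0]]]'; python3 track.py .1455 0 .005 .01 .015
```

```text
time_s: 14.87
eef_pos: [0.5124, -0.0662, 0.1457]
tool_rot: [-89.9, -0.1, -88.9]
ft_force: [-2.5, 0.1, 0.7]
width: -0.002
s now 0.0013
t 14.87 pos [ 0.5124 -0.0662  0.1457] rot [-8.992e+01 -8.000e-02 -8.890e+01] F [-2.5  0.1  0.7]
0.0 C [-0.    -0.099] yaw -89.1 row [ 0.0005  0.0007 -0.0056] [-0.0004  0.0008  0.0004]
0.005 C [ 0.005 -0.098] yaw -87.4 row [0.0034 0.     0.0199] [ 0.     -0.0089  0.    ]
0.01 C [ 0.01  -0.098] yaw -85.5 row [0.0045 0.     0.0199] [-0.     -0.0109  0.    ]
0.015 C [ 0.015 -0.097] yaw -83.1 row [0.0057 0.     0.0198] [ 0.     -0.0129 -0.    ]
```

```bash
python3 -m creep '[[[0.002,0.001,0.012,0,-0.004,0],[0.002,0.001,0.012,0,-0.005,0],[0.003,0.001,0.012,0,-0.006,0],[0.003,0.001,0.012,0,-0.007,0]]]'; python3 track.py .1455 .015 .018; python3 snap.py 8; python3 -c "
from h import *
crop('pics/scene8.png','pics/a1.png',280,190,110,110,7)
crop('pics/side8.png','pics/a2.png',290,170,100,100,7)"
```

```text
time_s: 15.2
eef_pos: [0.5255, -0.0683, 0.1446]
tool_rot: [-90.0, -0.1, -84.5]
ft_force: [-3.1, -0.1, 0.9]
width: -0.002
s now 0.0142
t 15.2 pos [ 0.5255 -0.0683  0.1446] rot [-8.997e+01 -8.000e-02 -8.453e+01] F [-3.1 -0.1  0.9]
0.015 C [ 0.015 -0.097] yaw -83.1 row [ 0.0031 -0.0034  0.002 ] [-0.0001 -0.0077  0.0004]
0.018 C [ 0.018 -0.096] yaw -81.6 row [0.0041 0.     0.0119] [-0.     -0.0087 -0.    ]
```

View pics/a1.png

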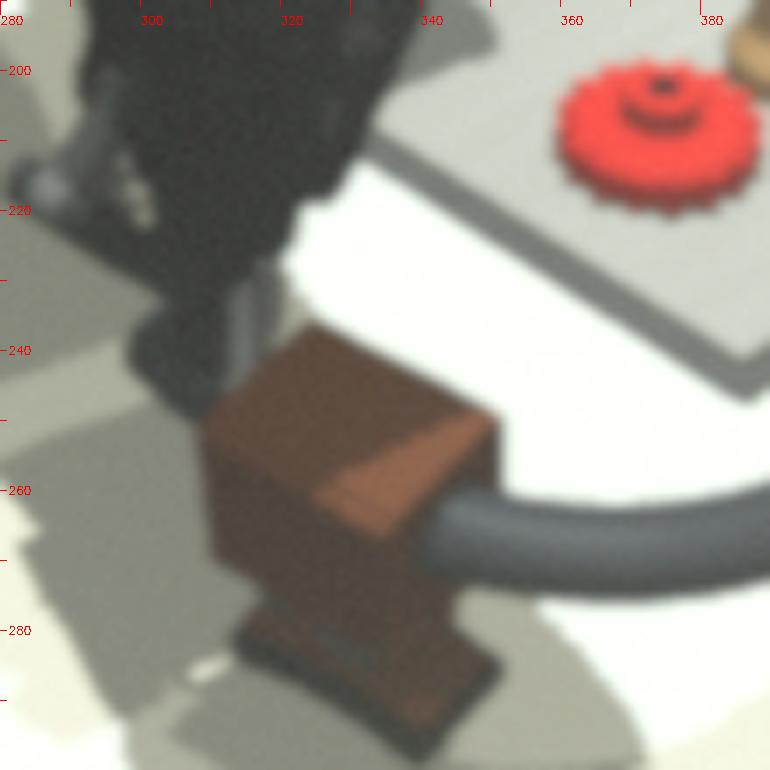

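View pics/a2.png

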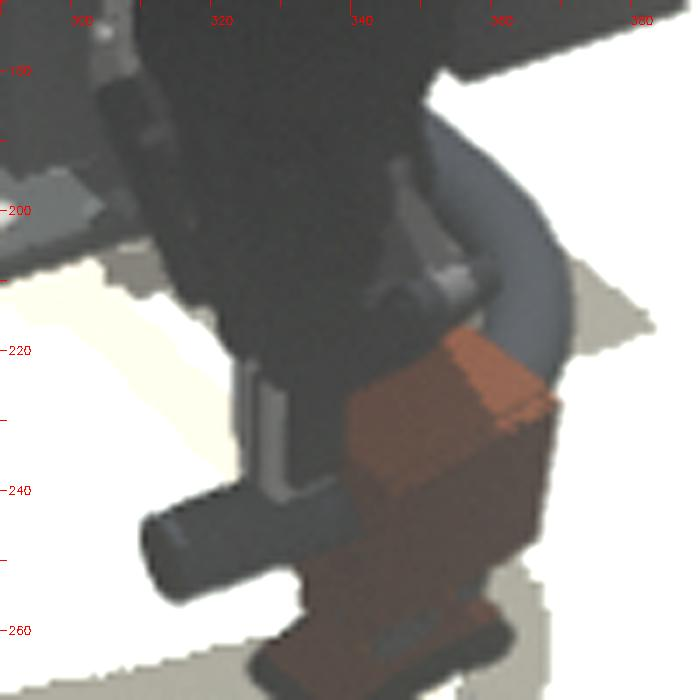

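View pics/wrist8.png

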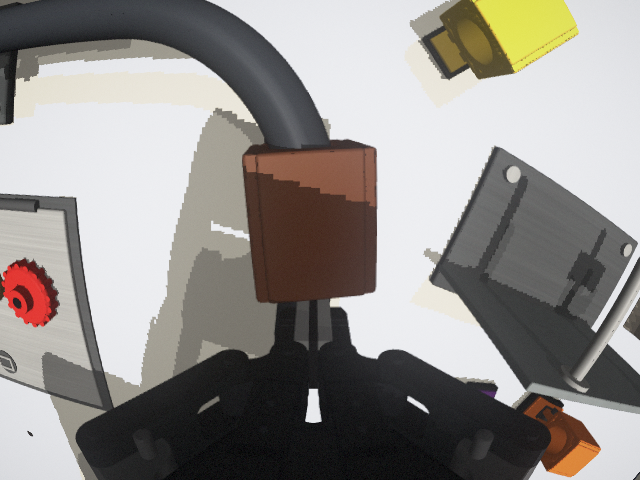

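```bash
python3 -m creep '[[[0.003,-0.002,0.012,0,-0.009,0],[0.004,0.001,0.012,0,-0.009,0],[0.004,0.001,0.012,0,-0.009,0],[0.004,0.001,0.012,0,-0.009,0]]]'; python3 track.py .1455 .029 .032
```

```text
time_s: 15.68
eef_pos: [0.5372, -0.0703, 0.1442]
tool_rot: [-90.0, -0.1, -78.0]
ft_force: [-3.0, 0.8, 0.8]
width: -0.001
s now 0.0255
t 15.68 pos [ 0.5372 -0.0703  0.1442] rot [-9.005e+01 -6.000e-02 -7.800e+01] F [-3.   0.8  0.8]
0.029 C [ 0.028 -0.094] yaw -75.3 row [ 0.0091 -0.005   0.0119] [ 0.0003 -0.015   0.0003]
0.032 C [ 0.031 -0.093] yaw -73.6 row [0.0047 0.     0.0118] [ 0.     -0.0095  0.    ]
```

```bash
python3 -m creep '[[[0.008,-0.005,0.012,0,-0.012,0],[0.005,0,0.012,0,-0.01,0],[0.005,0,0.012,0,-0.01,0],[0.005,0,0.012,0,-0.01,0],[0.005,0,0.012,0,-0.01,0]]]'; python3 track.py .1455 .043 .046
```

```text
time_s: 16.1
eef_pos: [0.5528, -0.073, 0.145]
tool_rot: [-90.2, 0.0, -68.2]
ft_force: [-2.1, -0.5, 0.3]
width: 0.002
s now 0.0405
t 16.1 pos [ 0.5528 -0.073   0.145 ] rot [-9.019e+01  2.000e-02 -6.825e+01] F [-2.1 -0.5  0.3]
0.043 C [ 0.041 -0.089] yaw -67.3 row [ 0.004  -0.0022  0.0098] [ 0.0011 -0.0054 -0.0001]
0.046 C [ 0.044 -0.088] yaw -65.6 row [0.0047 0.     0.0118] [ 0.     -0.0095  0.    ]
```

```bash
python3 snap.py 9
```

```text
(no output)
```

View pics/wrist9.png

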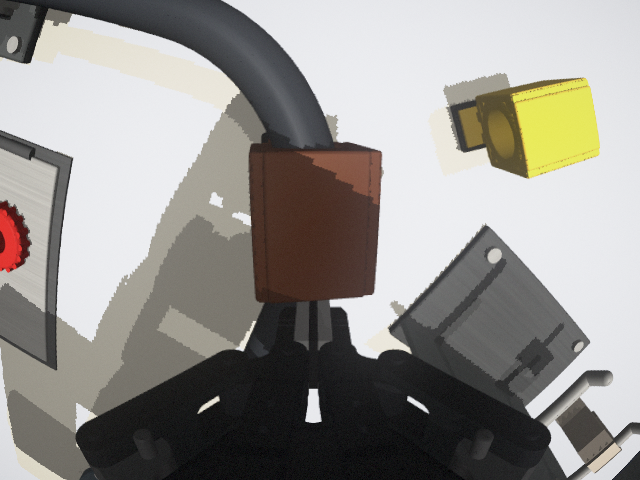

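The wrist view shows the block rear edge square against the fingers at (313,298) and the block following the bend, with a force of about 2–3 N. I'll continue.

```bash
python3 -m creep '[[[0.004,-0.002,0.012,0.001,-0.008,0],[0.005,0,0.012,0,-0.01,0],[0.005,0,0.012,0,-0.01,0],[0.005,0,0.012,0,-0.01,0],[0.005,0,0.012,0,-0.01,0]]]'; python3 track.py .1455 .058 .061
```

```text
time_s: 16.67
eef_pos: [0.5684, -0.0722, 0.1455]
tool_rot: [-90.0, 0.0, -59.4]
ft_force: [-2.1, -0.4, -0.2]
width: -0.002
s now 0.0552
t 16.67 pos [ 0.5684 -0.0722  0.1455] rot [-9.004e+01  4.000e-02 -5.942e+01] F [-2.1 -0.4 -0.2]
0.058 C [ 0.054 -0.082] yaw -58.7 row [ 0.0045 -0.0001  0.0107] [ 0.0002 -0.0041 -0.0002]
0.061 C [ 0.056 -0.08 ] yaw -57.0 row [0.0047 0.     0.0118] [ 0.     -0.0095  0.    ]
```

```bash
python3 -m creep '[[[0.005,0,0.012,0,-0.007,0],[0.005,0,0.012,0,-0.0095,0],[0.005,0,0.012,0,-0.0095,0],[0.005,0,0.012,0,-0.0095,0],[0.005,0,0.012,0,-0.0095,0]]]'; python3 track.py .1455 .073 .076
```

```text
time_s: 17.08
eef_pos: [0.5848, -0.0691, 0.1454]
tool_rot: [-90.1, 0.1, -50.8]
ft_force: [-1.7, -1.6, -0.1]
width: 0.003
s now 0.071
t 17.08 pos [ 0.5848 -0.0691  0.1454] rot [-9.008e+01  8.000e-02 -5.083e+01] F [-1.7 -1.6 -0.1]
0.073 C [ 0.065 -0.073] yaw -50.1 row [ 0.0024 -0.0003  0.0087] [ 0.0004 -0.0041 -0.0004]
0.076 C [ 0.068 -0.071] yaw -48.4 row [0.0047 0.     0.0118] [ 0.     -0.0095  0.    ]
```

```bash
python3 -m creep '[[[0.004,0,0.012,0,-0.007,0],[0.005,0,0.012,0,-0.0095,0],[0.005,0,0.012,0,-0.0095,0],[0.005,0,0.012,0,-0.0095,0],[0.005,0,0.012,0,-0.0095,0]]]'; python3 track.py .1455 .087 .09;  python3 snap.py 10
```

```text
time_s: 17.5
eef_pos: [0.6007, -0.0634, 0.1453]
tool_rot: [-90.1, 0.1, -42.2]
ft_force: [-2.0, -2.5, 1.0]
width: -0.004
s now 0.0868
t 17.5 pos [ 0.6007 -0.0634  0.1453] rot [-90.11   0.1  -42.24] F [-2.  -2.5  1. ]
0.087 C [ 0.075 -0.063] yaw -42.1 row [-0.0014 -0.0008  0.0015] [ 0.0006 -0.0009 -0.0006]
0.09 C [ 0.077 -0.061] yaw -40.3 row [0.0047 0.     0.0118] [ 0.     -0.0095  0.    ]
```

View pics/wrist10.png

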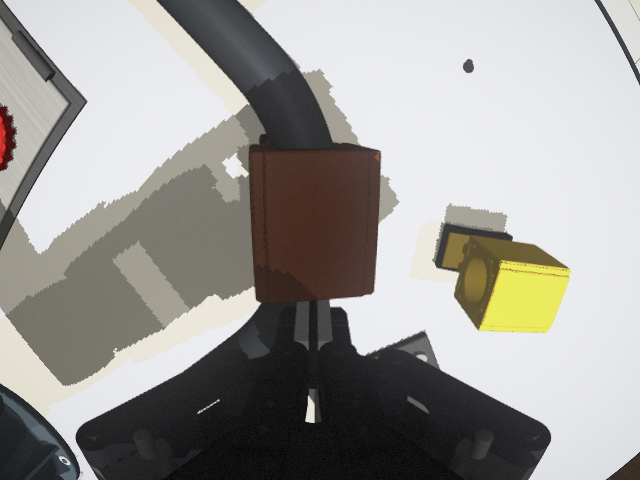

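Still well aligned.

```bash
python3 -m creep '[[[0.002,-0.001,0.012,0,-0.008,0],[0.004,0,0.012,0,-0.0095,0],[0.004,0,0.012,0,-0.0095,0],[0.004,0,0.012,0,-0.0095,0],[0.004,0,0.012,0,-0.0095,0]]]'; python3 track.py .1455 .102 .105
```

```text
time_s: 18.07
eef_pos: [0.6136, -0.0548, 0.1457]
tool_rot: [-90.1, 0.1, -33.7]
ft_force: [-1.1, -1.0, 0.4]
width: -0.002
s now 0.1012
t 18.07 pos [ 0.6136 -0.0548  0.1457] rot [-90.14   0.1  -33.75] F [-1.1 -1.   0.4]
0.102 C [ 0.084 -0.051] yaw -33.5 row [0.0035 0.0006 0.0014] [ 0.0008 -0.0015 -0.0006]
0.105 C [ 0.085 -0.049] yaw -31.8 row [0.0047 0.     0.0118] [ 0.     -0.0095  0.    ]
```

```bash
python3 -m creep '[[[0.003,0,0.012,0,-0.009,0],[0.004,0,0.012,0,-0.0095,0],[0.004,0,0.012,0,-0.0095,0],[0.004,0,0.012,0,-0.0095,0]]]'; python3 track.py .1455 .114 .117 .120 .125 .13 .135 .14 .145 .15 .155 .16 .165 .17 .175 .18 .185
```

```text
time_s: 18.4
eef_pos: [0.6234, -0.0468, 0.1458]
tool_rot: [-90.2, 0.1, -26.5]
ft_force: [-0.9, -2.3, 0.1]
width: 0.001
s now 0.1132
t 18.4 pos [ 0.6234 -0.0468  0.1458] rot [-90.21   0.1  -26.55] F [-0.9 -2.3  0.1]
0.114 C [ 0.089 -0.041] yaw -26.6 row [0.0054 0.001  0.0007] [ 0.0012  0.0003 -0.0005]
0.117 C [ 0.09  -0.038] yaw -24.9 row [0.0047 0.     0.0118] [ 0.     -0.0095 -0.    ]
0.12 C [ 0.091 -0.036] yaw -23.2 row [0.0047 0.     0.0118] [ 0.     -0.0095  0.    ]
0.125 C [ 0.093 -0.031] yaw -20.3 row [0.0077 0.     0.0198] [ 0.     -0.0159  0.    ]
0.13 C [ 0.094 -0.026] yaw -17.4 row [0.0077 0.     0.0198] [ 0.     -0.0159  0.    ]
0.135 C [ 0.096 -0.021] yaw -14.6 row [0.0077 0.     0.0198] [ 0.     -0.0159 -0.    ]
0.14 C [ 0.097 -0.017] yaw -11.8 row [0.0076 0.     0.0198] [ 0.     -0.0156  0.    ]
0.145 C [ 0.097 -0.012] yaw -9.3 row [0.0071 0.     0.0199] [ 0.     -0.0138  0.    ]
0.15 C [ 0.098 -0.007] yaw -7.2 row [0.0064 0.     0.0199] [ 0.     -0.0118 -0.    ]
0.155 C [ 0.099 -0.002] yaw -5.4 row [0.0057 0.     0.0199] [ 0.     -0.0098  0.    ]
0.16 C [0.099 0.003] yaw -4.0 row [0.0047 0.     0.0199] [ 0.     -0.0078  0.    ]
0.165 C [0.1   0.008] yaw -3.0 row [0.0037 0.     0.02  ] [ 0.     -0.0058  0.    ]
0.17 C [0.1   0.013] yaw -2.3 row [0.0026 0.     0.02  ] [ 0.     -0.0038  0.    ]
0.175 C [0.1   0.018] yaw -1.9 row [0.0013 0.     0.02  ] [ 0.     -0.0018  0.    ]
0.18 C [0.1   0.023] yaw -1.9 row [0.0001 0.     0.02  ] [ 0.     -0.0002  0.    ]
0.185 C [0.1   0.028] yaw -1.9 row [-0.    0.    0.02] [0. 0. 0.]
```

```bash
python3 -m creep '[[[0.006,0.001,0.012,0.001,-0.008,0],[0.005,0,0.012,0,-0.0095,0],[0.005,0,0.012,0,-0.0095,0],[0.005,0,0.012,0,-0.0095,0],[0.005,0,0.012,0,-0.0095,0]]]'; python3 track.py .1455 .13 .133;python3 snap.py 11
```

```text
time_s: 18.82
eef_pos: [0.6357, -0.0359, 0.1457]
tool_rot: [-90.1, 0.1, -17.7]
ft_force: [-1.4, -1.7, 0.4]
width: -0.002
s now 0.129
t 18.82 pos [ 0.6357 -0.0359  0.1457] rot [-90.1    0.1  -17.72] F [-1.4 -1.7  0.4]
0.13 C [ 0.094 -0.026] yaw -17.4 row [0.0027 0.0007 0.0039] [ 0.0006 -0.0016 -0.0006]
0.133 C [ 0.095 -0.023] yaw -15.7 row [0.0047 0.     0.0118] [ 0.     -0.0095  0.    ]
```

View pics/wrist11.png

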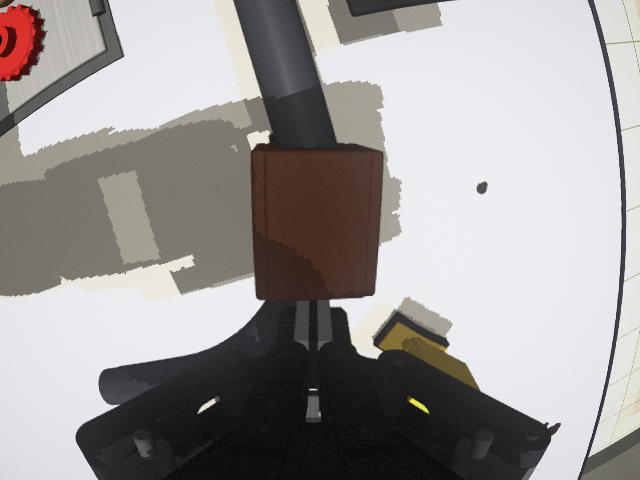

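```bash
python3 -m creep '[[[0.004,0.001,0.012,0,-0.008,0],[0.005,0,0.012,0,-0.0095,0],[0.005,0,0.012,0,-0.0095,0],[0.004,0,0.012,0,-0.009,0],[0.004,0,0.012,0,-0.009,0]]]'; python3 track.py .1455 .147 .15
```

```text
time_s: 19.38
eef_pos: [0.6448, -0.0231, 0.1454]
tool_rot: [-90.1, 0.1, -9.4]
ft_force: [-0.2, -0.3, -0.1]
width: -0.0
s now 0.1438
t 19.38 pos [ 0.6448 -0.0231  0.1454] rot [-90.12   0.11  -9.42] F [-0.2 -0.3 -0.1]
0.147 C [ 0.098 -0.01 ] yaw -8.4 row [ 0.0062 -0.0004  0.0121] [ 0.0007 -0.0057 -0.0006]
0.15 C [ 0.098 -0.007] yaw -7.2 row [0.0039 0.     0.0119] [ 0.     -0.0068  0.    ]
```

```bash
python3 -m creep '[[[0.003,0.001,0.012,0,-0.008,0],[0.004,0,0.012,0,-0.007,0],[0.004,0,0.012,0,-0.006,0],[0.003,0,0.012,0,-0.006,0]]]'; python3 track.py .1455 .158 .16 .165 .17
```

```text
time_s: 19.72
eef_pos: [0.6502, -0.011, 0.145]
tool_rot: [-90.1, 0.1, -4.1]
ft_force: [-0.7, -2.3, -0.6]
width: 0.001
s now 0.1568
t 19.72 pos [ 0.6502 -0.011   0.145 ] rot [-90.13   0.12  -4.12] F [-0.7 -2.3 -0.6]
0.158 C [0.099 0.001] yaw -4.5 row [ 0.0039 -0.0019  0.0047] [ 0.0007  0.0022 -0.0006]
0.16 C [0.099 0.003] yaw -4.0 row [0.0018 0.     0.008 ] [ 0.     -0.0029  0.    ]
0.165 C [0.1   0.008] yaw -3.0 row [0.0037 0.     0.02  ] [ 0.     -0.0058  0.    ]
0.17 C [0.1   0.013] yaw -2.3 row [0.0026 0.     0.02  ] [ 0.     -0.0038  0.    ]
```

```bash
python3 -m creep '[[[0.004,-0.002,0.012,0.001,0,0],[0.003,0,0.012,0,-0.003,0],[0.003,0,0.012,0,-0.003,0],[0.002,0,0.012,0,-0.003,0],[0.002,0,0.012,0,-0.002,0]]]'; python3 track.py .1455 .18 .19; python3 snap.py 12; python3 -c "
from h import *
crop('pics/side12.png','pics/a2.png',290,130,110,100,7)"
```

```text
time_s: 20.13
eef_pos: [0.655, 0.0054, 0.1454]
tool_rot: [-89.9, 0.1, -1.9]
ft_force: [-1.2, -1.5, -0.9]
width: 0.0
s now 0.1735
t 20.13 pos [0.655  0.0054 0.1454] rot [-89.92   0.13  -1.9 ] F [-1.2 -1.5 -0.9]
0.18 C [0.1   0.023] yaw -1.9 row [-0.0017 -0.0003  0.0259] [-0.0004  0.0001 -0.0007]
0.19 C [0.1   0.033] yaw -1.9 row [-0.    0.    0.04] [0. 0. 0.]
```

View pics/wrist12.png

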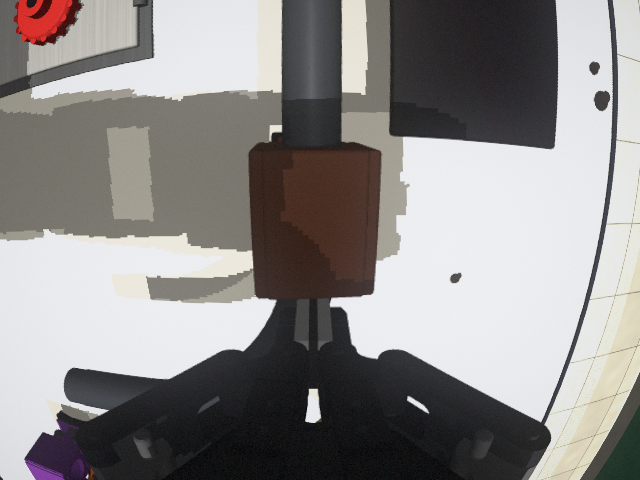

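View pics/a2.png

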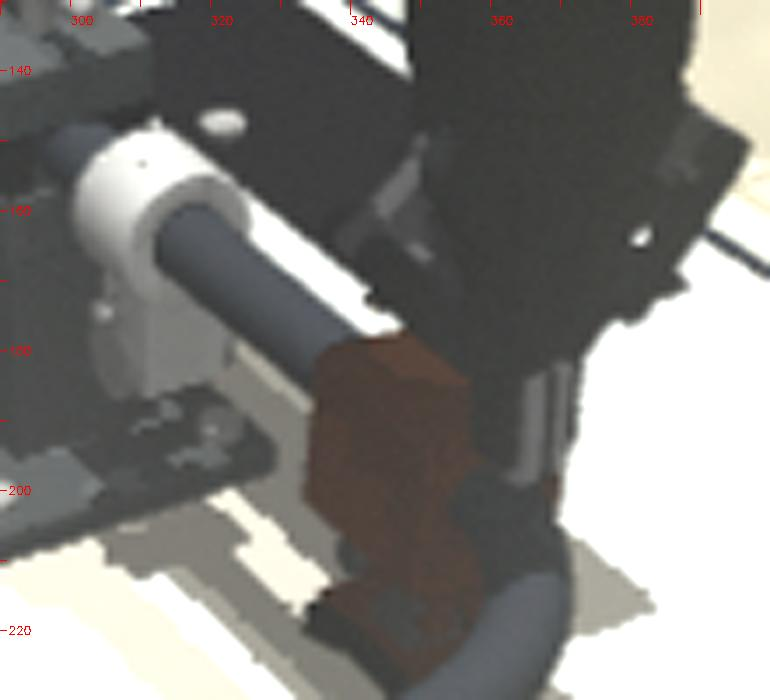

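```bash
python3 -m creep '[[[-0.001,0,0.02,0,0,-0.0005],[0,0,0.02,0,0,0],[0,0,0.02,0,0,0],[0,0,0.02,0,0,0],[0,0,0.02,0,0,0]]]'; python3 track.py .1455 .21 .22
```

```text
time_s: 20.7
eef_pos: [0.6556, 0.0315, 0.1456]
tool_rot: [-89.9, 0.0, -2.0]
ft_force: [-0.1, -0.1, -0.6]
width: -0.002
s now 0.1997
t 20.7 pos [0.6556 0.0315 0.1456] rot [-8.994e+01  1.000e-02 -2.030e+00] F [-0.1 -0.1 -0.6]
0.21 C [0.1   0.053] yaw -1.9 row [-0.0007  0.0005  0.0414] [-0.0003 -0.0007 -0.0001]
0.22 C [0.1   0.063] yaw -1.9 row [0.   0.   0.04] [0. 0. 0.]
```

```bash
python3 -m creep '[[[0,0,0.02,0,0,-0.0005],[0,0,0.02,0,0,0],[0,0,0.02,0,0,0],[0,0,0.02,0,0,0],[0,0,0.02,0,0,0]]]'; python3 track.py .1455 .235 .25
```

```text
time_s: 21.12
eef_pos: [0.6565, 0.0597, 0.1456]
tool_rot: [-89.9, -0.1, -2.0]
ft_force: [-0.7, -1.3, -0.5]
width: -0.005
s now 0.2278
t 21.12 pos [0.6565 0.0597 0.1456] rot [-89.94  -0.09  -2.  ] F [-0.7 -1.3 -0.5]
0.235 C [0.1   0.078] yaw -1.9 row [-0.0006  0.0005  0.0287] [-0.0003 -0.0005  0.0005]
0.25 C [0.1   0.093] yaw -1.9 row [-0.    0.    0.06] [0. 0. 0.]
```

```bash
python3 -m creep '[[[-0.001,0,0.016,0,0,0],[0,0,0.016,0,0,0],[0,0,0.016,0,0,0],[0,0,0.012,0,0,0],[0,0,0.008,0,0,0]]]'; python3 track.py .1455 .27 .282; python3 snap.py 13; python3 -c "
from h import *
crop('pics/side13.png','pics/a2.png',280,130,90,90,8)
crop('pics/scene13.png','pics/a1.png',400,170,110,100,7)"
```

```text
time_s: 21.53
eef_pos: [0.6568, 0.0793, 0.1457]
tool_rot: [-89.9, -0.1, -2.0]
ft_force: [-0.0, -0.3, 0.2]
width: -0.0
s now 0.2475
t 21.53 pos [0.6568 0.0793 0.1457] rot [-89.94  -0.09  -1.97] F [-0.  -0.3  0.2]
0.27 C [0.1   0.113] yaw -1.9 row [0.0005 0.0008 0.0901] [-0.0003 -0.0003  0.0005]
0.282 C [0.1   0.125] yaw -1.9 row [0.    0.    0.048] [0. 0. 0.]
```

View pics/a2.png

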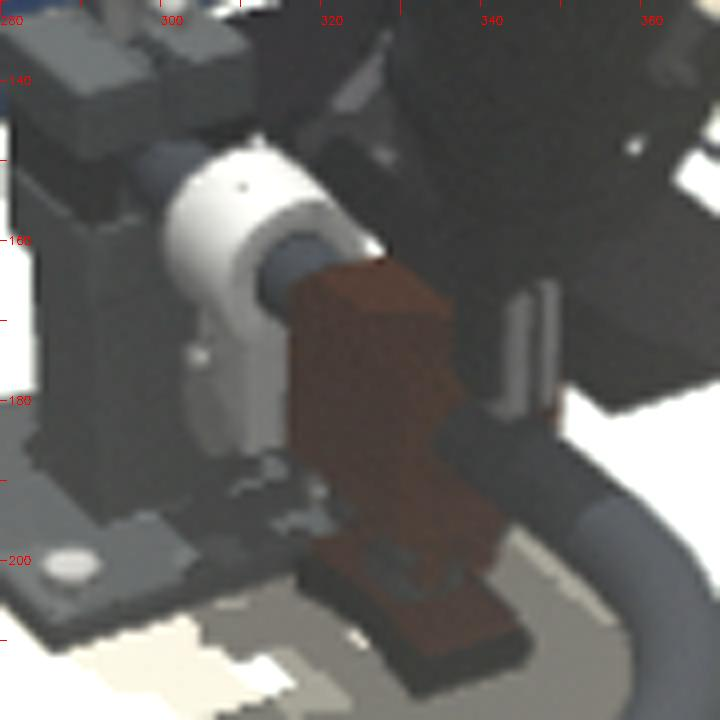

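View pics/wrist13.png

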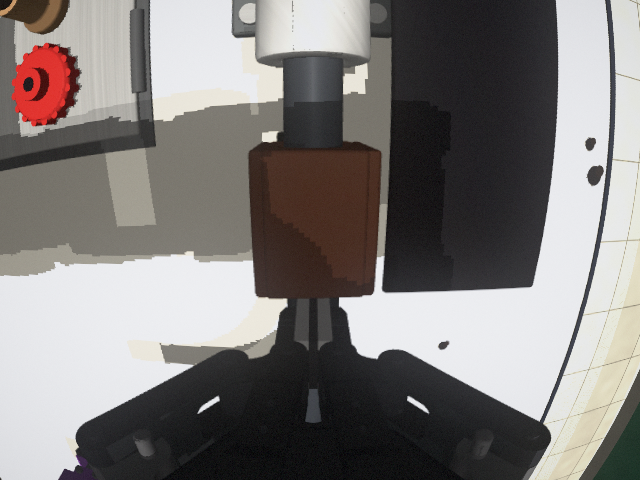

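```bash
python3 -m creep '[[[0,0,0.016,0,0,0],[0,0,0.016,0,0,0],[0,0,0.016,0,0,0],[0,0,0.012,0,0,0],[0,0,0.01,0,0,0]]]'; python3 track.py .1455 .275 .282
```

```text
time_s: 22.1
eef_pos: [0.6575, 0.097, 0.1458]
tool_rot: [-90.0, -0.1, -2.0]
ft_force: [-1.1, -0.9, 0.1]
width: -0.0
s now 0.2653
t 22.1 pos [0.6575 0.097  0.1458] rot [-8.996e+01 -8.000e-02 -2.040e+00] F [-1.1 -0.9  0.1]
0.275 C [0.1   0.118] yaw -1.9 row [0.0001 0.001  0.0394] [-0.0002 -0.0007  0.0005]
0.282 C [0.1   0.125] yaw -1.9 row [0.    0.    0.028] [0. 0. 0.]
```

```bash
python3 -m creep '[[[0,0,0.01,0,0,0],[0,0,0.01,0,0,0],[0,0,0.01,0,0,0]]]'; python3 track.py .1455 .275 .282; python3 snap.py 14; python3 -c "
from h import *
crop('pics/side14.png','pics/a2.png',280,130,80,80,8)"
```

```text
time_s: 22.35
eef_pos: [0.6578, 0.1054, 0.1457]
tool_rot: [-90.0, -0.1, -2.0]
ft_force: [-0.7, -1.9, -0.2]
width: 0.003
s now 0.2735
t 22.35 pos [0.6578 0.1054 0.1457] rot [-8.997e+01 -8.000e-02 -2.030e+00] F [-0.7 -1.9 -0.2]
0.275 C [0.1   0.118] yaw -1.9 row [0.0002 0.001  0.0055] [-0.0002 -0.0006  0.0005]
0.282 C [0.1   0.125] yaw -1.9 row [0.    0.    0.028] [0. 0. 0.]
```

View pics/a2.png

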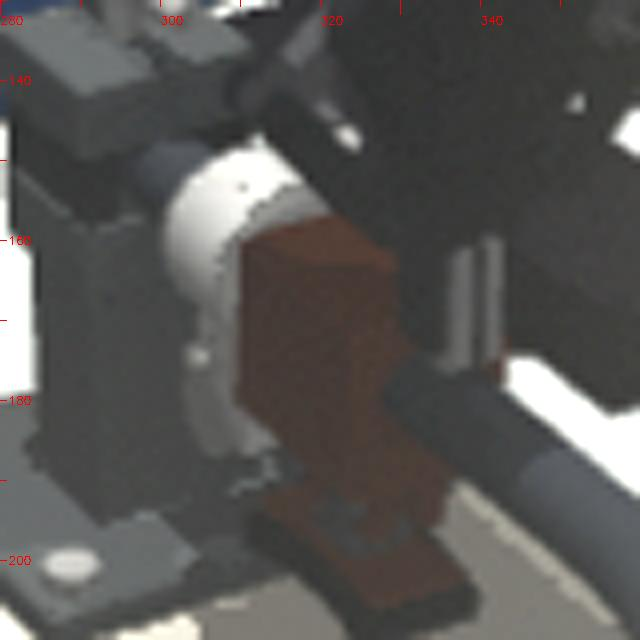

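View pics/wrist14.png

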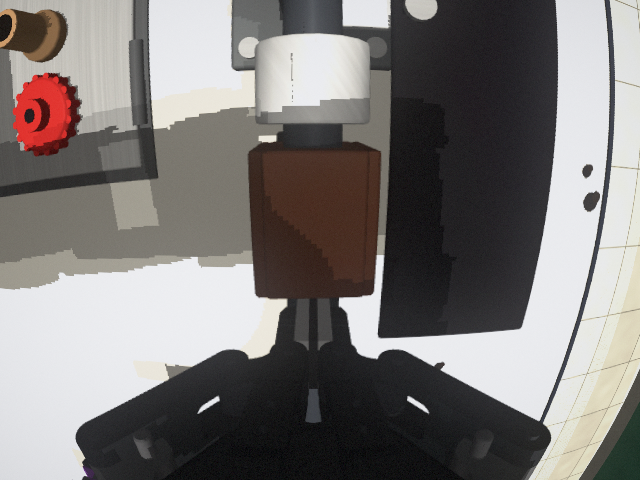

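```bash
python3 -m creep '[[[0,0,0.008,0,0,0],[0,0,0.008,0,0,0],[0,0,0.006,0,0,0]]]'; python3 -m creep '[[[0,0,0.006,0,0,0]]]'; python3 -m creep '[[[0,0,0.006,0,0,0]]]'; python3 track.py .1455 .282
```

```text
time_s: 22.75
eef_pos: [0.658, 0.1108, 0.1458]
tool_rot: [-90.0, -0.1, -2.0]
ft_force: [0.3, -1.6, 1.1]
width: 0.002
time_s: 22.83
eef_pos: [0.6581, 0.1124, 0.1458]
tool_rot: [-90.0, -0.1, -2.0]
ft_force: [-0.4, -1.0, -0.0]
width: -0.003
time_s: 22.92
eef_pos: [0.6581, 0.114, 0.1458]
tool_rot: [-90.0, -0.1, -2.1]
ft_force: [-0.4, -1.4, 0.4]
width: -0.0
s now 0.2822
t 22.92 pos [0.6581 0.114  0.1458] rot [-8.998e+01 -8.000e-02 -2.050e+00] F [-0.4 -1.4  0.4]
0.282 C [0.1   0.125] yaw -1.9 row [ 0.      0.0011 -0.0007] [-0.0001 -0.0008  0.0004]
```

```bash
python3 -m creep '[[[0,0,0.005,0,0,0]]]'; python3 -m creep '[[[0,0,0.005,0,0,0]]]'; python3 -m creep '[[[0,0,0.005,0,0,0]]]'
```

```text
time_s: 23.0
eef_pos: [0.6582, 0.1153, 0.1458]
tool_rot: [-90.0, -0.1, -2.1]
ft_force: [-0.1, -1.3, -0.1]
width: 0.001
time_s: 23.08
eef_pos: [0.6582, 0.1155, 0.1458]
tool_rot: [-90.1, -0.1, -2.0]
ft_force: [-1.6, -14.8, 1.8]
width: 0.002
time_s: 23.17
eef_pos: [0.6582, 0.1154, 0.1458]
tool_rot: [-90.3, -0.0, -2.0]
ft_force: [-1.4, -11.2, 2.1]
width: 0.004
```

It has met the bracket (force stepped to about 15 N with no further motion). I'll back off and look.

```bash
python3 -m creep '[[[0,0,-0.02,0,0,0],[0,0,-0.06,0,0,0],[0,-0.1,-0.08,0,0,0],[0,-0.14,-0.1,0,0,0],[0,-0.14,-0.1,0,0,0]]]'; python3 -m creep '[[[0,0,-0.12,0,0,0],[0,0,-0.12,0,0,0],[0,0,0,0,0,0]]]'; python3 snap.py 15; python3 -c "
from h import *
crop('pics/side15.png','pics/a2.png',280,130,80,80,8)
crop('pics/scene15.png','pics/a1.png',410,180,90,80,8)"
```

```text
time_s: 23.58
eef_pos: [0.6513, 0.0252, 0.2352]
tool_rot: [-90.2, 0.8, -1.7]
ft_force: [0.1, -0.2, 1.3]
width: 0.002
time_s: 23.83
eef_pos: [0.6516, -0.0431, 0.2451]
tool_rot: [-90.2, -0.0, -1.9]
ft_force: [0.4, -0.5, -1.0]
width: 0.002
```

View pics/a2.png

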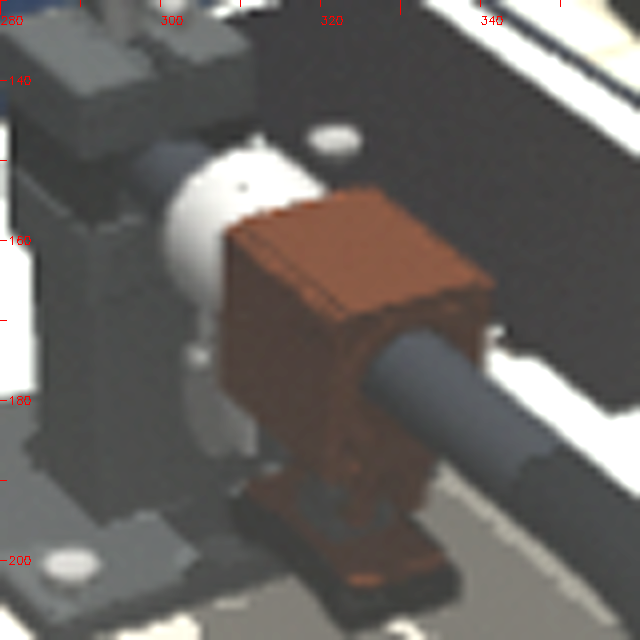

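View pics/a1.png

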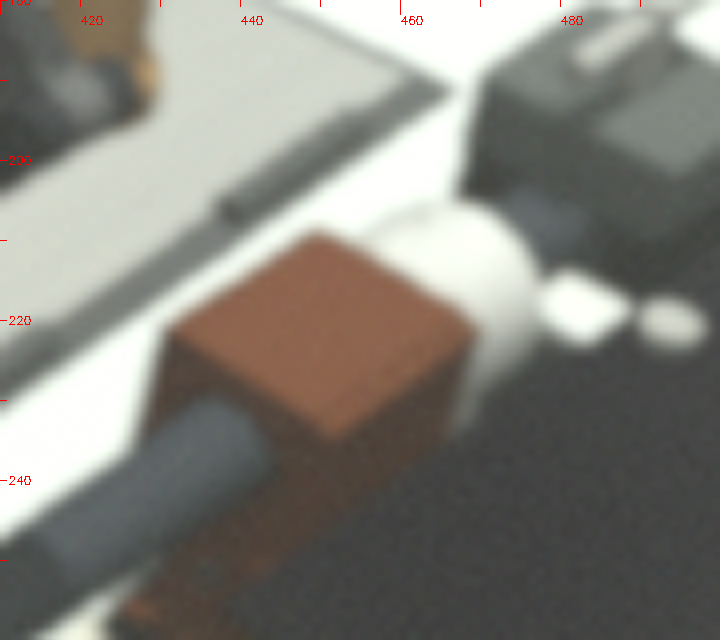

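View pics/wrist15.png

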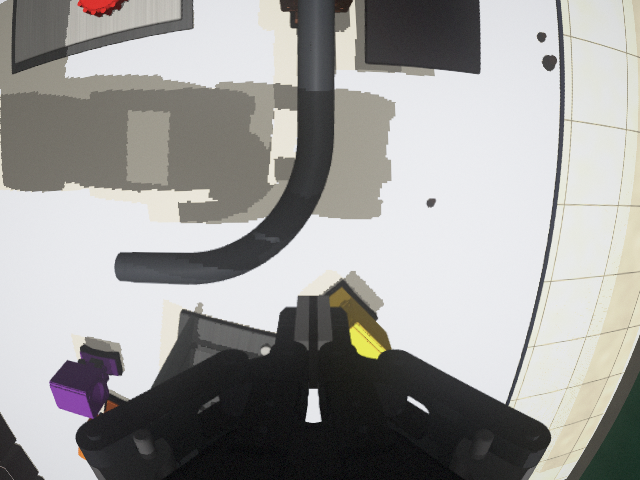

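```bash
python3 - <<'E'
from h import *
from plant import ctrl
S=load("scene15");D=load("side15")
P=np.array([tri([S,D],u)[0] for u in [((431,220.6),(323.1,169.8)),((449.4,209),(308.5,159)),((469.4,221.3),(326.9,153.5)),((451.9,234.6),(341.5,165.6))]])
p=np.load("bend.npy");c,s=np.cos(p[2]),np.sin(p[2]);R=np.array([[c,-s,0],[s,c,0],[0,0,1]])
Q=(P-[p[0],p[1],.13])@R; print(np.round(Q,4)); print(Q.mean(0)); print("tilt", np.degrees(np.arctan2((Q[2]+Q[3]-Q[0]-Q[1])[2],(Q[2]+Q[3]-Q[0]-Q[1])[0])))
o=ctrl.observe(); print(o["time_s"],o["ft_force"],o["dq"])
E
python3 -c "
from h import *
for n in ('scene','side'):
    a=cv2.imread(f'pics/{n}0.png');b=cv2.imread(f'pics/{n}15.png'); cv2.imwrite(f'pics/f_{n}.png',b)"
```

```text
[[0.0801 0.0944 0.0232]
 [0.0791 0.1527 0.0207]
 [0.1255 0.1515 0.0203]
 [0.1268 0.096  0.0184]]
[0.10285842 0.12366522 0.02065516]
tilt -3.236258310879864
23.9833 [-0.48134855  0.37397731  0.55866227] [ 1.66712054  0.63679859  0.1991095  -0.01885618 -0.03128429  0.22036462]
```

View pics/scene15.png

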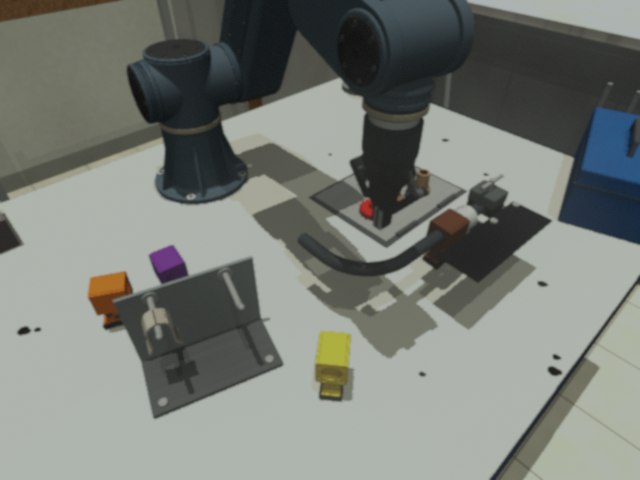

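View pics/side15.png

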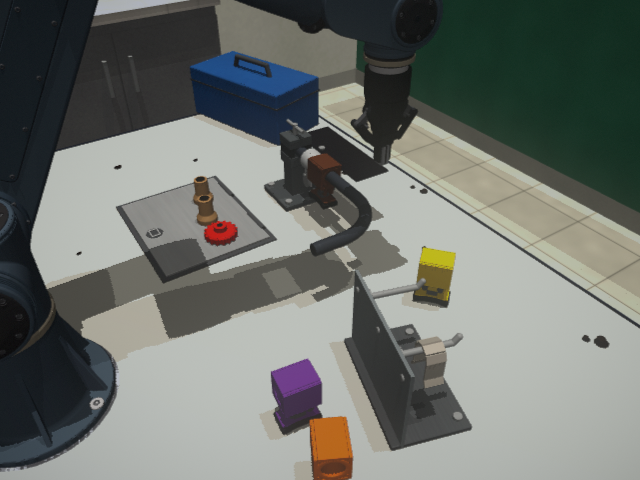

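```bash
python3 -m creep '[[[0,0,0,0,0,0],[0,0,0,0,0,0],[0,0,0,0,0,0]]]'; python3 -c "
from plant import ctrl
print(ctrl.close_job())"
```

```text
time_s: 24.23
eef_pos: [0.6509, -0.0354, 0.2423]
tool_rot: [-90.0, 0.2, -1.5]
ft_force: [-0.6, -0.5, -0.3]
width: -0.001
the job is handed in; nothing more can be done
None
```

The brake clamp shoe is on the seat tube, butted against the axle bracket and hanging shoe downwards. I handed the job in at 24.2 s of the 58 s allowed.

**What I did:** I gripped the shoe on its flat sides, lifted it about 16 mm, drew it off the peg and slid it over the open tube end. I released it there, shut the gripper and turned it half round. Then I pushed the shoe on its rear face, above the tube, round the bend and along to the bracket.

**Forces:** The measured tool force was about 1–3 N during the push. It rose to about 15 N when the shoe met the bracket, and I backed off.

**Last checks:**
- **Position:** The final pictures show no gap at the collar. Measuring the block's top corners put the bore centre 124 mm along the seat tube, against the 125 mm I expected. That agrees within the 2 mm camera calibration, so the contact force is the better evidence that it is fully home.
- **Tilt:** About 3°. It hung about 12° off just after release, and that righted itself during the push.
- **Other parts:** The clip, adjuster wheel, rubber tips and coloured look-alikes looked unmoved. One rubber tip was partly hidden behind the arm in one view but clear in the other.
- **Robot:** It was clear of everything, with the force reading near zero.

**Disagreement:** The block's top measured about 24 mm above the bore axis rather than 27 mm, which did not affect the job.

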